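# Line up honey jars on the warming tray and set it to keep warm

### The arm

A 6-joint arm with a two-finger parallel gripper is mounted at the origin on the work surface. World frame = base frame: x ahead of the robot, y to its left, z up, the work surface at z = 0. Lengths are in m, angles in rad, forces in N, time in s.
With the tool pointing down it reaches from about 0.375 to 0.9 m from the base axis. Payload 3.1 kg.
Tool frame: the origin (TCP) lies between the finger pads; the fingertips stand 8 mm ahead of it and the grasp point (between the pads) lies 11 mm behind it; z points along the fingers, y is the line along which they close (so a half turn about z gives the same grasp; the last joint's range is limited). The gripper opens to 87 mm and grips with 3 to 60 N. Pads are 19 mm wide; open, the fingers measure 117 mm over their backs; the gripper's body (75 mm by 190 mm) begins 51 mm behind the grasp point.
Start: joints at [-1.302, 0.527, 1.433, -0, 1.181, -0.178], TCP at [0.27, -0.564, 0.197] pointing down, gripper open.
Joint ranges: [-3.08, 3.08], [-0.75, 2.2], [0.22, 2.44], [-1.43, 4.57], [0, 2.65], [-2.85, 2.85]. Speed limits (rad/s): [2.79, 2.79, 3.14, 3.14, 3.14, 3.14].

### API

Orientations are given as a unit quaternion [x, y, z, w].
In Python, from rig import robot gives the robot as it stands.
- The arm moves only by the tool move_arm, never from a script. Its argument "motion" is text: rows parted by semicolons, each of 5 numbers parted by spaces: the opening, from -1 (shut) to 1 (fully open), then the shift along the tool's x, y, z normalised to -1 to 1, where 1 is 0.2 m, then the turn about the tool's z normalised to -1 to 1, where 1 is pi rad. A call has 1 to 12 rows; each row is the pose to reach, as a shift and turn from the pose commanded when the call began, along the tool's axes at that moment, turning the shorter way round; what a row does not reach only later rows make up. A row lasts 1/12 s, in which the tool goes at most 41.7 mm and 7.16 degrees, less where a joint would pass 70% of its speed; a pose out of reach is approached as far as the arm can. A call with a number of a shift or a turn outside -1 to 1 is refused whole. A call with a gripper value outside its range is refused whole. The fingers move at their own pace and stop on an object; "newtons" is the grip in N (left out, the last holds). Time passes only in rows, so rows that repeat a pose let the fingers close. It gives the time, the measured TCP pose, the force, the opening and the grip force at its end, in the units of the state.
- robot.get_obs(): the state, without advancing time (a new reading comes with each control period).
- robot.camera(name): name is "side" or "top" or "wrist"; returns (picture, depth): 400x640x3 uint8, red, green, blue; 400x640 float32, m along the optical axis (not along the pixel's ray), 0 where there is no reading.
- robot.camera_model(name): a dict with "mtx" (3x3 intrinsics, pixels), "D" ([k1, k2, p1, p2, k3] as OpenCV has them; the pictures are not rectified), "position" and "attitude" of the camera in the world. Camera axes: x right, y down, z forward; pixel columns grow to the right and rows downward; lengths in m; the calibration is good to about 2 mm. A picture is of the moment at which its call begins: read the wrist's pose just before it. camera_model takes no time and is no camera call; for the wrist camera it gives the pose at the moment of the call.
- robot.hand_in(): hands the job in; it is judged then, once.
The state is a dict: "time": time; "q": joint angles; "joint_velocities": joint speeds; "joint_torque": joint torques, N m; "position": TCP position; "tool_rot": TCP orientation; "ft_force": force on the tool from outside, world axes, zero at the start; "moment": the same for the moment, N m; "grip_width": finger opening in m; "grip_force": force on a finger pad.
Only numpy, scipy, OpenCV 4.12 (cv2) and the standard library are available. Lean on these libraries where they do the work, as an engineer would, in place of code of your own. Each camera call takes 0.05 s, during which the arm holds its last target. There are 200 camera calls.

### The job

First turn the warming tray's heat lever right back to off (black dot). With it off, stand every honey jar upright on the tray's ring marks, one jar to a mark, filling the row from the lever end without leaving a gap, and then lay the bamboo guard flat on the deck between the end rails with its plain long edge flush against the fronts of all the jars (grip on the side away from them). Last, set the lever to the yellow keep-warm dot, and leave the pot, colander and whisk where they are.

Things in the scene. Friction and masses are not known exactly. Their poses are not given: they have to be found in the camera images.
- tray: fixed warming tray: dark steel deck 150 (x) by 300 mm (y), top 30 mm above the counter. Rails 8 mm thick, 18 mm high on the deck at the back (+x, inner face x = 67 mm) and both ends (inner faces y = +-142 mm); front (-x, to the robot) open. White control pod, 30 mm high, at the +y end (y = 150 to 285 mm). Origin under the deck's centre, on the counter; x to the back rail, y to the pod, z up.
- spot0 (a point): centre of ring mark 0 on the deck's top face (white ring 62 mm across round a grey disc); the four marks lie in a line along the back rail, 64 mm apart, mark 0 being nearest the lever. A jar centred on it stands 2 mm clear of the back rail. Axes as the tray's.
- spot1 (a point): centre of ring mark 1 on the deck's top face (white ring 62 mm across round a grey disc); the four marks lie in a line along the back rail, 64 mm apart, mark 0 being nearest the lever. A jar centred on it stands 2 mm clear of the back rail. Axes as the tray's.
- spot2 (a point): centre of ring mark 2 on the deck's top face (white ring 62 mm across round a grey disc); the four marks lie in a line along the back rail, 64 mm apart, mark 0 being nearest the lever. A jar centred on it stands 2 mm clear of the back rail. Axes as the tray's.
- spot3 (a point): centre of ring mark 3 on the deck's top face (white ring 62 mm across round a grey disc); the four marks lie in a line along the back rail, 64 mm apart, mark 0 being nearest the lever. A jar centred on it stands 2 mm clear of the back rail. Axes as the tray's.
- lever (a joint): heat lever's angle; it turns level on the pod about an upright pivot. 0 = off, at its stop, pointing to the tray's -x at the black dot; grows clockwise seen from above, towards the tray's +y; 0.95 = keep warm, at the yellow dot; 1.75 = high, red dot; stop at 1.9. Light friction (about 1 N at the knob); stays where it is left.
- lever_knob (a point): centre of the top of the lever's upright red round knob, 16 mm across, 55 mm from the pivot; the top is 86 mm above the counter, the bare knob reaches 34 mm down from there to the lever arm (its top 48 mm above the counter).
- pivot (a point): the lever's pivot axis, at the height of the pod's top face (30 mm above the counter).
- off_mark (a point): black dot (off), 14 mm across, flat on the pod 68 mm from the pivot.
- warm_mark (a point): yellow dot (keep warm), 14 mm across, flat on the pod 68 mm from the pivot.
- jar0: squat round honey jar, amber glass with a paper band and a steel twist cap of the same diameter: 52 mm across, 62 mm tall, about 0.2 kg. Origin at the centre of its underside, z up. May be absent (None).
- jar1: squat round honey jar, amber glass with a paper band and a steel twist cap of the same diameter: 52 mm across, 62 mm tall, about 0.2 kg. Origin at the centre of its underside, z up. May be absent (None).
- jar2: squat round honey jar, amber glass with a paper band and a steel twist cap of the same diameter: 52 mm across, 62 mm tall, about 0.2 kg. Origin at the centre of its underside, z up. May be absent (None).
- jar3: squat round honey jar, amber glass with a paper band and a steel twist cap of the same diameter: 52 mm across, 62 mm tall, about 0.2 kg. Origin at the centre of its underside, z up. May be absent (None).
- guard: bamboo guard, 0.18 kg: flat board 56 (x) by 240 mm (y), 16 mm thick; on it an upright grip block 14 mm thick (x), 60 mm long (y), reaching 48 mm above the underside, centred at x = -8 mm, y = 0. Its plain straight edge is the +x edge, 28 mm from the origin, 36 mm from the grip's middle. Origin: centre of the underside, z up; x points roughly away from the robot at the start.
- pot: closed green enamel pot, 160 mm across, 138 mm tall with its knob; leave alone. Origin at the centre of its underside.
- colander: orange plastic colander, 140 mm across, 80 mm tall; leave alone. Origin at the centre of its underside.
- whisk: yellow silicone whisk lying along its x, 270 mm long, 51 mm high; leave alone. Origin on the counter under it, 10 mm behind the wires' root, wires to +x.
There are look-alikes about, which are no part of the job. Leave any blue or red look-alike of the jar2 alone.

How it is judged:
On the way, in this order (a step that is already met when the one before it is completed fails the run):
1. the heat lever is turned back to off (within 0.1 rad) (value of joint lever below 0.1 rad), for 0.2 s.
2. with the lever off, all jars stand released on the deck on the ring marks (within 18 mm), filled from the lever end without a gap ((horizontal distance between jar0 and spot0 below 0.018 m or (horizontal distance between jar0 and spot1 below 0.018 m and horizontal distance between any of jar1, jar2, jar3 and spot0 below 0.018 m) or (horizontal distance between jar0 and spot2 below 0.018 m and horizontal distance between any of jar1, jar2, jar3 and spot1 below 0.018 m) or (horizontal distance between jar0 and spot3 below 0.018 m and horizontal distance between any of jar1, jar2, jar3 and spot2 below 0.018 m)) and angle between each of jar0, jar1, jar2, jar3's own z axis and vertical below 0.1 rad and z of jar0 in the frame of spot0 between -0.004 and 0.004 m and (horizontal distance between jar1 and spot0 below 0.018 m or (horizontal distance between jar1 and spot1 below 0.018 m and horizontal distance between any of jar0, jar2, jar3 and spot0 below 0.018 m) or (horizontal distance between jar1 and spot2 below 0.018 m and horizontal distance between any of jar0, jar2, jar3 and spot1 below 0.018 m) or (horizontal distance between jar1 and spot3 below 0.018 m and horizontal distance between any of jar0, jar2, jar3 and spot2 below 0.018 m)) and z of jar1 in the frame of spot0 between -0.004 and 0.004 m and (horizontal distance between jar2 and spot0 below 0.018 m or (horizontal distance between jar2 and spot1 below 0.018 m and horizontal distance between any of jar0, jar1, jar3 and spot0 below 0.018 m) or (horizontal distance between jar2 and spot2 below 0.018 m and horizontal distance between any of jar0, jar1, jar3 and spot1 below 0.018 m) or (horizontal distance between jar2 and spot3 below 0.018 m and horizontal distance between any of jar0, jar1, jar3 and spot2 below 0.018 m)) and z of jar2 in the frame of spot0 between -0.004 and 0.004 m and (horizontal distance between jar3 and spot0 below 0.018 m or (horizontal distance between jar3 and spot1 below 0.018 m and horizontal distance between any of jar0, jar1, jar2 and spot0 below 0.018 m) or (horizontal distance between jar3 and spot2 below 0.018 m and horizontal distance between any of jar0, jar1, jar2 and spot1 below 0.018 m) or (horizontal distance between jar3 and spot3 below 0.018 m and horizontal distance between any of jar0, jar1, jar2 and spot2 below 0.018 m)) and z of jar3 in the frame of spot0 between -0.004 and 0.004 m and contact force between each of jar0, jar1, jar2, jar3 and the fingers below 0.2 N and value of joint lever below 0.1 rad), for 0.2 s.
3. with the lever still off, the guard lies released and flat on the deck, its plain edge flush against all the jars on their marks ((horizontal distance between jar0 and spot0 below 0.011 m or (horizontal distance between jar0 and spot1 below 0.011 m and horizontal distance between any of jar1, jar2, jar3 and spot0 below 0.011 m) or (horizontal distance between jar0 and spot2 below 0.011 m and horizontal distance between any of jar1, jar2, jar3 and spot1 below 0.011 m) or (horizontal distance between jar0 and spot3 below 0.011 m and horizontal distance between any of jar1, jar2, jar3 and spot2 below 0.011 m)) and angle between each of jar0, jar1, jar2, jar3's own z axis and vertical below 0.1 rad and z of jar0 in the frame of spot0 between -0.004 and 0.004 m and (horizontal distance between jar1 and spot0 below 0.011 m or (horizontal distance between jar1 and spot1 below 0.011 m and horizontal distance between any of jar0, jar2, jar3 and spot0 below 0.011 m) or (horizontal distance between jar1 and spot2 below 0.011 m and horizontal distance between any of jar0, jar2, jar3 and spot1 below 0.011 m) or (horizontal distance between jar1 and spot3 below 0.011 m and horizontal distance between any of jar0, jar2, jar3 and spot2 below 0.011 m)) and z of jar1 in the frame of spot0 between -0.004 and 0.004 m and (horizontal distance between jar2 and spot0 below 0.011 m or (horizontal distance between jar2 and spot1 below 0.011 m and horizontal distance between any of jar0, jar1, jar3 and spot0 below 0.011 m) or (horizontal distance between jar2 and spot2 below 0.011 m and horizontal distance between any of jar0, jar1, jar3 and spot1 below 0.011 m) or (horizontal distance between jar2 and spot3 below 0.011 m and horizontal distance between any of jar0, jar1, jar3 and spot2 below 0.011 m)) and z of jar2 in the frame of spot0 between -0.004 and 0.004 m and (horizontal distance between jar3 and spot0 below 0.011 m or (horizontal distance between jar3 and spot1 below 0.011 m and horizontal distance between any of jar0, jar1, jar2 and spot0 below 0.011 m) or (horizontal distance between jar3 and spot2 below 0.011 m and horizontal distance between any of jar0, jar1, jar2 and spot1 below 0.011 m) or (horizontal distance between jar3 and spot3 below 0.011 m and horizontal distance between any of jar0, jar1, jar2 and spot2 below 0.011 m)) and z of jar3 in the frame of spot0 between -0.004 and 0.004 m and x of jar0 in the frame of guard between 0.0515 and 0.0585 m and x of jar1 in the frame of guard between 0.0515 and 0.0585 m and x of jar2 in the frame of guard between 0.0515 and 0.0585 m and x of jar3 in the frame of guard between 0.0515 and 0.0585 m and z of guard in the frame of spot0 between -0.004 and 0.004 m and angle between guard's own z axis and vertical below 0.06 rad and y of guard in the frame of tray between -0.022 and 0.022 m and contact force between guard and the fingers below 0.2 N and value of joint lever below 0.1 rad), for 0.2 s.
At the end, for the whole second after the job is handed in: Jars upright within 11 mm of ring marks filled gaplessly from the lever end; guard flat on the deck, within 22 mm of its middle along y, plain (+x) edge at most 4.5 mm from every jar; lever within 0.1 rad of yellow (0.95); all released and at rest ((horizontal distance between jar0 and spot0 below 0.011 m or (horizontal distance between jar0 and spot1 below 0.011 m and horizontal distance between any of jar1, jar2, jar3 and spot0 below 0.011 m) or (horizontal distance between jar0 and spot2 below 0.011 m and horizontal distance between any of jar1, jar2, jar3 and spot1 below 0.011 m) or (horizontal distance between jar0 and spot3 below 0.011 m and horizontal distance between any of jar1, jar2, jar3 and spot2 below 0.011 m)) and angle between each of jar0, jar1, jar2, jar3's own z axis and vertical below 0.1 rad and z of jar0 in the frame of spot0 between -0.004 and 0.004 m and (horizontal distance between jar1 and spot0 below 0.011 m or (horizontal distance between jar1 and spot1 below 0.011 m and horizontal distance between any of jar0, jar2, jar3 and spot0 below 0.011 m) or (horizontal distance between jar1 and spot2 below 0.011 m and horizontal distance between any of jar0, jar2, jar3 and spot1 below 0.011 m) or (horizontal distance between jar1 and spot3 below 0.011 m and horizontal distance between any of jar0, jar2, jar3 and spot2 below 0.011 m)) and z of jar1 in the frame of spot0 between -0.004 and 0.004 m and (horizontal distance between jar2 and spot0 below 0.011 m or (horizontal distance between jar2 and spot1 below 0.011 m and horizontal distance between any of jar0, jar1, jar3 and spot0 below 0.011 m) or (horizontal distance between jar2 and spot2 below 0.011 m and horizontal distance between any of jar0, jar1, jar3 and spot1 below 0.011 m) or (horizontal distance between jar2 and spot3 below 0.011 m and horizontal distance between any of jar0, jar1, jar3 and spot2 below 0.011 m)) and z of jar2 in the frame of spot0 between -0.004 and 0.004 m and (horizontal distance between jar3 and spot0 below 0.011 m or (horizontal distance between jar3 and spot1 below 0.011 m and horizontal distance between any of jar0, jar1, jar2 and spot0 below 0.011 m) or (horizontal distance between jar3 and spot2 below 0.011 m and horizontal distance between any of jar0, jar1, jar2 and spot1 below 0.011 m) or (horizontal distance between jar3 and spot3 below 0.011 m and horizontal distance between any of jar0, jar1, jar2 and spot2 below 0.011 m)) and z of jar3 in the frame of spot0 between -0.004 and 0.004 m and x of jar0 in the frame of guard between 0.0515 and 0.0585 m and x of jar1 in the frame of guard between 0.0515 and 0.0585 m and x of jar2 in the frame of guard between 0.0515 and 0.0585 m and x of jar3 in the frame of guard between 0.0515 and 0.0585 m and z of guard in the frame of spot0 between -0.004 and 0.004 m and angle between guard's own z axis and vertical below 0.06 rad and y of guard in the frame of tray between -0.022 and 0.022 m and contact force between guard and the fingers below 0.2 N and value of joint lever between 0.85 and 1.05 rad and linear speed of each of jar0, jar1, jar2, jar3, guard below 0.02 m/s and velocity of joint lever between -0.05 and 0.05 rad/s); the robot touches nothing.
It fails at once if the pot is shifted more than 30 mm (distance of pot from where it was at the start of the episode above 0.03 m).
It fails at once if the colander is shifted more than 30 mm (distance of colander from where it was at the start of the episode above 0.03 m).
It fails at once if the whisk is shifted more than 30 mm (distance of whisk from where it was at the start of the episode above 0.03 m).
Of jar0, jar1, jar2, jar3 only 3 to 4 are there at a start; the rules pass over those that are not, and their reading is None.
At some moment in a run one of jar0, jar1, jar2, jar3 may be knocked a few centimetres aside while the robot is not near it.
Once in a run the grip may slacken for a moment while it holds something.
It also fails if it takes over 210 s, if anything falls off the work surface, if the arm or the gripper's body presses on something with over 40 N, if the wrist force passes 120 N, or if a joint passes its speed limit or range.

## Working session

There is one attempt and no reset: what is moved stays moved. The work goes in short steps, Python scripts to look and compute and a tool call to move; the robot and the scene stay as the last step left them, time stands still between calls to the robot, and variables do not carry over. Pictures are saved under pics/ and viewed, at most 14 in all, crops included, and the job is handed in when it is done.

Besides the shell and the picture viewer there is one more tool, called after "Request:" as name(argument=value, ...) on one line, values as JSON. move_arm: Moves the arm, as the interface text tells. Its arguments: {"type":"object","properties":{"motion":{"type":"string"},"newtons":{"type":"number"}},"required":["motion"]}

```bash
ls; mkdir -p pics; cat > h.py <<'E'
import numpy as np, cv2
from rig import robot
from scipy.spatial.transform import Rotation as R
def att(m):
    a=np.array(m["attitude"],float)
    return a if a.shape==(3,3) else R.from_quat(a).as_matrix()
def ray(m,uv):
    p=cv2.undistortPoints(np.array(uv,float).reshape(-1,1,2),np.array(m["mtx"]),np.array(m["D"])).reshape(-1,2)
    return np.c_[p,np.ones(len(p))]@att(m).T
def onplane(m,uv,z):
    d=ray(m,uv);c=np.array(m["position"]);return c+d*((z-c[2])/d[:,2])[:,None]
def cloud(m,dep):
    h,w=dep.shape;u,v=np.meshgrid(np.arange(w),np.arange(h))
    d=ray(m,np.stack([u,v],-1).reshape(-1,2)).reshape(h,w,3)
    return np.array(m["position"])+d*dep[...,None]
def proj(m,P):
    Rm=att(m).T;t=-Rm@np.array(m["position"])
    return cv2.projectPoints(np.array(P,float).reshape(-1,1,3),cv2.Rodrigues(Rm)[0],t,np.array(m["mtx"]),np.array(m["D"]))[0].reshape(-1,2)
E
python3 - <<'E'
from h import *
for n in("top","side"):
    m=robot.camera_model(n);im,d=robot.camera(n);np.savez(n+"0.npz",im=im,d=d)
    cv2.imwrite(f"pics/{n}0.png",im[...,::-1]);print(n,m)
o=robot.get_obs();print(o)
E
```

```text
pics
top {'mtx': array([[374.82268479,   0.        , 322.6607317 ],
       [  0.        , 374.82268479, 191.52902373],
       [  0.        ,   0.        ,   1.        ]]), 'D': array([-0.05426298,  0.        ,  0.        ,  0.        ,  0.        ]), 'position': array([0.49810041, 0.02623664, 1.04424888]), 'attitude': array([-0.7036306 ,  0.70938264, -0.02601411,  0.03167838])}
side {'mtx': array([[387.36150785,   0.        , 317.85739237],
       [  0.        , 387.36150785, 200.31853042],
       [  0.        ,   0.        ,   1.        ]]), 'D': array([-0.0488011,  0.       ,  0.       ,  0.       ,  0.       ]), 'position': array([0.13974172, 0.883465  , 0.7496185 ]), 'attitude': array([-0.21614517,  0.8605274 , -0.4486038 ,  0.10737084])}
{'time': 0.1, 'q': array([-1.30250776e+00,  5.28390651e-01,  1.43373897e+00, -2.97303660e-05,
        1.18138395e+00, -1.78495799e-01]), 'joint_velocities': array([ 0.00019244, -0.00181261, -0.00235385,  0.00194098,  0.00027911,
        0.00137351]), 'joint_torque': array([-4.88750684e-04, -4.40986311e+01, -1.77150321e+01,  6.34432049e-02,
        5.34155779e-02, -3.54523638e-05]), 'position': array([ 0.26987792, -0.56296782,  0.19567   ]), 'tool_rot': array([ 9.75149858e-01,  2.21544197e-01, -5.68397790e-05, -9.58877455e-04]), 'ft_force': array([-0.71583884,  0.56354631,  0.38316992]), 'moment': array([-0.05602276,  0.01702871, -0.0341001 ]), 'grip_force': 0.0, 'grip_width': 0.08726741252067965}
```

View pics/top0.png

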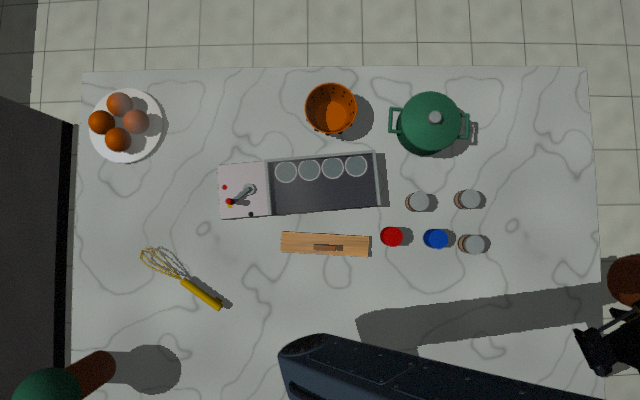

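View pics/side0.png

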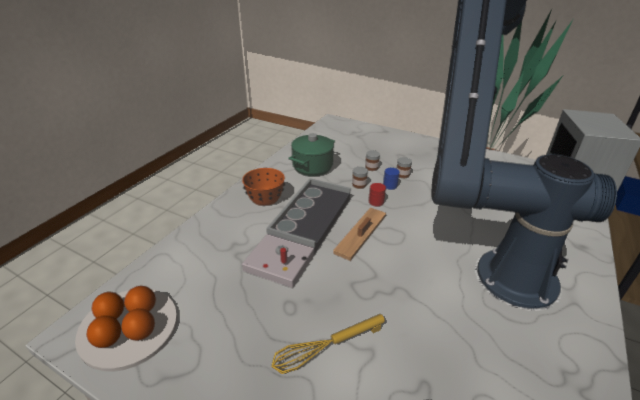

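Top view: steel-capped amber jars at px (419,202), (469,199) and (474,243). The look-alikes are red (392,237) and blue (436,239), so I'll leave those. The guard is at (325,244), tray marks at (286,172) to (356,166), and the lever knob is near (230,202). I'll check this in one close crop and measure.

```bash
python3 - <<'E'
from h import *
z=np.load("top0.npz");im,d=z["im"],z["d"];m=robot.camera_model("top")
c=np.vstack([cv2.resize(im[150:260,200:390],(760,440),interpolation=cv2.INTER_CUBIC)[:300], cv2.resize(im[180:255,375:500],(760,300*760//760),interpolation=cv2.INTER_CUBIC)])
cv2.imwrite("pics/crop0.png",c[...,::-1])
P=cloud(m,d)
hsv=cv2.cvtColor(im,cv2.COLOR_RGB2HSV)
def comp(mask,amin=30):
    n,l,s,ct=cv2.connectedComponentsWithStats(mask.astype(np.uint8))
    return [(l==i,s[i,4],ct[i]) for i in range(1,n) if s[i,4]>=amin]
print("caps/things with z .055-.07")
reg=np.zeros(d.shape,bool);reg[150:270,370:510]=1
for k,a,ct in comp(reg&(P[...,2]>.052)&(P[...,2]<.072)):
    e=cv2.minEnclosingCircle(np.argwhere(k)[:,::-1].astype(np.float32));print(a,ct.round(1),e,onplane(m,[ct],.062).round(4),np.median(P[k],0).round(4),np.median(im[k],0))
print("guard z~.016")
reg[:]=0;reg[222:265,270:378]=1
for k,a,ct in comp(reg&(P[...,2]>.008)&(hsv[...,1]>70)):
    pts=np.argwhere(k)[:,::-1].astype(np.float32);r=cv2.minAreaRect(pts);bx=cv2.boxPoints(r)
    print(a,r,onplane(m,bx,.016).round(4).tolist(),onplane(m,[r[0]],.016))
for k,a,ct in comp(reg&(P[...,2]>.036),5): print("grip",a,ct,onplane(m,[ct],.048))
print("rings")
reg[:]=0;reg[150:190,270:372]=1
g=im.min(2)
for k,a,ct in comp(reg&(g>95),100):
    print(a,ct.round(1),onplane(m,[ct],.03).round(4),np.median(im[k],0))
reg[:]=0;reg[160:222,216:270]=1
print("reds");
for k,a,ct in comp(reg&(im[...,0]>130)&(im[...,1]<90),4): print(a,ct,im[k].mean(0),onplane(m,[ct],.03).round(4),onplane(m,[ct],.086).round(4),np.median(P[k],0))
print("yellow")
for k,a,ct in comp(reg&(im[...,0]>130)&(im[...,1]>110)&(im[...,2]<80),3): print(a,ct,onplane(m,[ct],.03).round(4))
print("black")
for k,a,ct in comp(reg&(im.max(2)<70),5): print(a,ct,onplane(m,[ct],.03).round(4))
E
```

```text
caps/things with z .055-.07
39 [423.6 151.8] ((424.5, 151.0), 10.547611236572266) [[ 0.6821 -0.2354  0.062 ]] [ 0.6814 -0.2346  0.0607] [12. 29. 21.]
329 [469.9 198.4] ((469.60345458984375, 198.91378784179688), 10.603893280029297) [[ 0.5571 -0.3546  0.062 ]] [ 0.5577 -0.3545  0.0626] [113. 120. 118.]
317 [418.8 200.9] ((418.9172668457031, 200.84532165527344), 10.148736953735352) [[ 0.5515 -0.2186  0.062 ]] [ 0.5513 -0.2187  0.0627] [116. 123. 121.]
321 [392.3 236.5] ((392.3775634765625, 236.4591827392578), 10.044194221496582) [[ 0.4594 -0.1469  0.062 ]] [ 0.4604 -0.1463  0.063 ] [140.   8.   5.]
311 [437.5 238.9] ((437.37200927734375, 238.8679962158203), 10.12472152709961) [[ 0.4519 -0.2652  0.062 ]] [ 0.4517 -0.265   0.0629] [ 12.  56. 134.]
299 [473.8 244.3] ((473.84210205078125, 244.2105255126953), 10.003564834594727) [[ 0.4366 -0.3607  0.062 ]] [ 0.4372 -0.3603  0.0628] [114. 120. 118.]
guard z~.016
1818 ((324.28448486328125, 243.66378784179688), (88.14175415039062, 20.670150756835938), 3.3664608001708984) [[0.4195, 0.1526, 0.016], [0.4756, 0.1492, 0.016], [0.4596, -0.091, 0.016]
[... 196 characters left out ...]
.]
107 [356.  166.9] [[ 0.6479 -0.0575  0.03  ]] [120. 122. 120.]
545 [299.9 170.7] [[0.6386 0.0956 0.03  ]] [107. 110. 108.]
reds
18 [224.27777778 186.88888889] [141.83333333  40.33333333  35.        ] [[0.5961 0.3029 0.03  ]] [[0.5907 0.2877 0.086 ]] [0.59571343 0.30360345 0.03082055]
20 [227.3 200.6] [142.7   31.95  27.9 ] [[0.5585 0.2941 0.03  ]] [[0.5552 0.2793 0.086 ]] [0.5553742  0.27953655 0.08644674]
yellow
12 [229.5 206. ] [[0.5437 0.2879 0.03  ]]
black
26 [268.80769231 171.46153846] [[0.6374 0.1808 0.03  ]]
81 [240.27160494 197.01234568] [[0.568  0.2586 0.03  ]]
25 [249.6  215.04] [[0.5188 0.2327 0.03  ]]
9 [259. 216.] [[0.516 0.207 0.03 ]]
6 [235.5 218. ] [[0.511  0.2711 0.03  ]]
```

View pics/crop0.png

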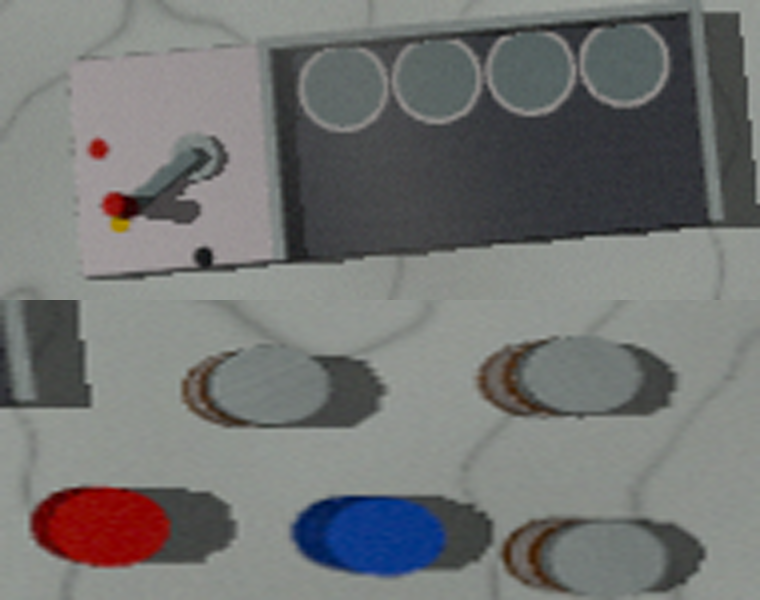

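Crop: marks at px (286,172), (309.2,169.8), (332.8,168) and (356.2,165.8). The knob hides part of the yellow dot, so the lever sits near keep-warm. All three jars have a steel cap and paper band, and the plain red and blue ones are decoys. Next I'll fit the tray frame.

```bash
cat >> h.py <<'E'
def to(x,y,z,yaw,obs=None):
    """numbers of one row for a TCP target (yaw deg of tool x)"""
    o=obs or robot.get_obs();Q=R.from_quat(o["tool_rot"]).as_matrix();p=np.array(o["position"])
    s=Q.T@(np.array([x,y,z])-p)/.2
    cy=np.degrees(np.arctan2(Q[1,0],Q[0,0]));t=-((yaw-cy+180)%360-180)
    n=int(np.ceil(max(np.linalg.norm(s)*.2/.0417,abs(t)/7.16)))
    print("%.3f %.3f %.3f %.4f rows>=%d"%(*s,t/180,n))
E
python3 - <<'E'
from h import *
m=robot.camera_model("top")
r=onplane(m,[(286,172),(309.25,169.75),(332.75,168),(356.25,165.75)],.03)[:,:2];print(r.round(4))
# refine: ring circle by threshold of brightness around
z=np.load("top0.npz");im=z["im"]
dx=r[0]-r[3];phi=np.arctan2(-dx[0],dx[1]);print("phi",np.degrees(phi),np.linalg.norm(dx))
Y=np.array([-np.sin(phi),np.cos(phi)]);X=np.array([np.cos(phi),np.sin(phi)])
c=r.mean(0);sp=[c+Y*.064*(1.5-i) for i in range(4)];print("spots",np.round(sp,4))
org=c-X*(.067-.028);print("tray",org)
red=np.array([.5961,.3029]);blk=np.array([.5188,.2327]);
pv=blk+.068*X;u=np.array([-np.cos(1.75),np.sin(1.75)]);pv2=red-.068*(u[0]*X+u[1]*Y);print("pivot",pv,pv2)
pv=(pv+pv2)/2;k=np.array([.5552,.2793])-pv;print("knob r",np.linalg.norm(k),"ang",np.arctan2(k@Y,-k@X))
for a in(0,.95):print(a,pv+.055*(-np.cos(a)*X+np.sin(a)*Y))
g=robot.get_obs()
# guard: x-axis dir from box
b=onplane(m,[(281,0)],.016)
E
```

```text
[[ 0.6354  0.1337]
 [ 0.641   0.0702]
 [ 0.6453  0.006 ]
 [ 0.6509 -0.0582]]
phi 4.611766387319347 0.19257598425659525
spots [[ 0.6355  0.1336]
 [ 0.6406  0.0698]
 [ 0.6458  0.006 ]
 [ 0.6509 -0.0578]]
tray [0.6043054  0.03479268]
pivot [0.58657984 0.23816745] [0.5893984  0.23523104]
knob r 0.05375826549408112 ang 0.9953065344771944
0 [0.53316719 0.23227704]
0.95 [0.55250305 0.27871993]
```

Request:
move_arm(motion="1 0.95 -0.98 0 0;1 0.95 -0.98 0 0;1 0.95 -0.98 0 0;1 0.95 -0.98 0 0;1 0.95 -0.98 0 0;1 0.95 -0.98 0 0;1 0.95 -0.98 0 0;1 0.95 -0.98 0 0")

```text
time: 0.77
position: [0.3565, -0.2987, 0.1961]
tool_rot: [0.975, 0.224, -0.0, -0.003]
ft_force: [0.7, 0.3, -0.2]
grip_width: 0.0867
grip_force: 0.0
```

Request:
move_arm(motion="1 0.95 -0.98 0 0;1 0.95 -0.98 0 0;1 0.95 -0.98 0 0;1 0.95 -0.98 0 0;1 0.95 -0.98 0 0;1 0.95 -0.98 0 0;1 0.95 -0.98 0 0;1 0.95 -0.98 0 0")

```text
time: 1.43
position: [0.4442, -0.0427, 0.1965]
tool_rot: [0.975, 0.224, 0.0, -0.001]
ft_force: [0.2, -0.5, -0.7]
grip_width: 0.0869
grip_force: 0.0
```

Request:
move_arm(motion="1 0.95 -0.98 0 -0.5;1 0.95 -0.98 0 -0.5;1 0.95 -0.98 0 -0.5;1 0.95 -0.98 0 -0.5;1 0.95 -0.98 0 -0.5;1 0.95 -0.98 0 -0.5;1 0.95 -0.98 0 -0.5;1 0.95 -0.98 0 -0.5;1 0.95 -0.98 0 -0.5;1 0.95 -0.98 0 -0.5;1 0.95 -0.98 0 -0.5;1 0.95 -0.98 0 -0.5")

```text
time: 2.43
position: [0.5309, 0.2115, 0.1961]
tool_rot: [0.56, 0.828, -0.0, 0.0]
ft_force: [-0.2, 0.3, 0.6]
grip_width: 0.0869
grip_force: 0.0
```

```bash
python3 - <<'E'
from h import *
print(robot.get_obs()["position"]);to(.5552,.2793,.12,127.6)
E
```

```text
[0.5309018  0.21146634 0.19610063]
0.270 0.239 0.380 -0.0875 rows>=3
```

Request:
move_arm(motion="1 0.27 0.24 0.38 -0.088;1 0.27 0.24 0.38 -0.088;1 0.27 0.24 0.38 -0.088;1 0.27 0.24 0.38 -0.088;1 0.27 0.24 0.38 -0.088")

```text
time: 2.85
position: [0.5548, 0.2796, 0.119]
tool_rot: [0.443, 0.896, -0.001, -0.001]
ft_force: [0.0, -0.8, 0.4]
grip_width: 0.0871
grip_force: 0.0
```

```bash
python3 - <<'E'
from h import *
m=robot.camera_model("wrist");im,d=robot.camera("wrist");cv2.imwrite("pics/w1.png",im[...,::-1])
P=cloud(m,d)
red=(im[...,0]>110)&(im[...,1]<70)&(im[...,2]<70)
n,l,s,ct=cv2.connectedComponentsWithStats(red.astype(np.uint8))
for i in range(1,n):
    if s[i,4]>20:
        k=(l==i);top=k&(P[...,2]>.08);print(s[i],ct[i],np.median(P[k],0).round(4), P[top].mean(0).round(4) if top.any() else '',(P[top].min(0)+P[top].max(0)).round(4)/2 if top.any() else '')
to(.5552,.2793,.067,127.6);print(robot.get_obs()["position"])
E
```

```text
[356 200  13  13 138] [362.03623188 205.89855072] [0.5968 0.3024 0.0299]  
[303 206  19  21 288] [312.08333333 216.25347222] [0.555  0.2782 0.0846] [0.5548 0.2787 0.0869] [0.5389  0.30085 0.19305]
-0.000 -0.001 0.266 -0.0016 rows>=2
[0.5553375  0.27945631 0.12026634]
```

View pics/w1.png

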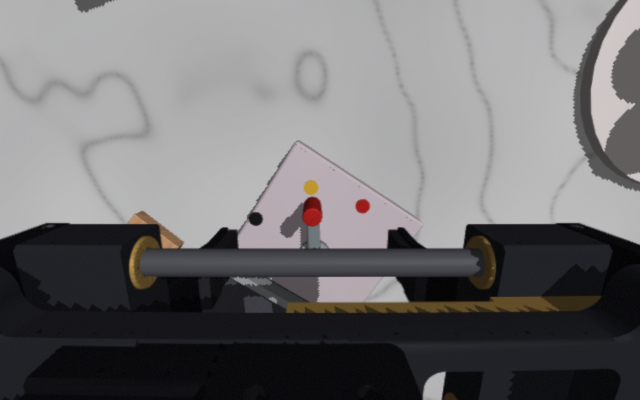

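The wrist view shows the knob (312,216) centred between the fingers, right at the yellow dot (311,187). Black is at (256,219), red at (362,206). Descend and grip lightly.

Request:
move_arm(motion="1 0 0 0.26 0;1 0 0 0.26 0;1 0 0 0.26 0;-1 0 0 0.26 0;-1 0 0 0.26 0;-1 0 0 0.26 0;-1 0 0 0.26 0;-1 0 0 0.26 0;-1 0 0 0.26 0;-1 0 0 0.26 0", newtons=6)

```text
time: 3.73
position: [0.555, 0.2809, 0.069]
tool_rot: [0.443, 0.896, 0.0, 0.0]
ft_force: [0.0, 1.0, -0.4]
grip_width: 0.0484
grip_force: 0.0
```

```bash
cat >> h.py <<'E'
phi=np.radians(4.61);X=np.array([np.cos(phi),np.sin(phi)]);Y=np.array([-np.sin(phi),np.cos(phi)])
pv=np.array([.588,.2367])
def kn(a,r=.055): return pv+r*(-np.cos(a)*X+np.sin(a)*Y)
E
python3 - <<'E'
from h import *
o=robot.get_obs();print(o["position"],o["grip_width"],o["grip_force"],o["ft_force"])
k=o["position"][:2]-pv;a0=np.arctan2(k@Y,-k@X);print(a0,np.linalg.norm(k))
off=o["position"][:2]-kn(a0)
for a in np.linspace(a0,0.0,9)[1:]:
    p=kn(a)+off*a/a0; to(*p,o["position"][2],184.6-np.degrees(a)+ (127.6-(184.6-np.degrees(a0)))*0,o)
E
```

```text
[0.55504332 0.28093467 0.0689947 ] 0.048350531781143145 0.0 [ 0.0268784   0.9864245  -0.36318019]
1.0109357052388708 0.055162025423359344
-0.002 -0.035 -0.000 -0.0362 rows>=1
-0.008 -0.069 -0.000 -0.0765 rows>=2
-0.019 -0.102 -0.000 -0.1167 rows>=3
-0.033 -0.134 -0.000 -0.1569 rows>=4
-0.052 -0.163 -0.000 -0.1971 rows>=5
-0.074 -0.190 -0.000 -0.2374 rows>=6
-0.099 -0.214 -0.000 -0.2776 rows>=7
-0.127 -0.235 -0.000 -0.3178 rows>=8
```

Fingers still closing; wait a bit more.

Request:
move_arm(motion="-1 0 0 0 0;-1 0 0 0 0;-1 0 0 0 0;-1 0 0 0 0;-1 0 0 0 0;-1 0 0 0 0;-1 0 0 0 0;-1 0 0 0 0")

```text
time: 4.4
position: [0.5549, 0.2808, 0.0685]
tool_rot: [0.443, 0.896, -0.0, -0.0]
ft_force: [-0.4, -0.1, 0.0]
grip_width: 0.0016
grip_force: 0.0
```

```bash
python3 - <<'E'
from h import *
o=robot.get_obs();print(o["position"],o["grip_width"],o["grip_force"])
m=robot.camera_model("wrist");im,d=robot.camera("wrist");a=cv2.resize(im[120:320,220:420],(400,400))
i2,_=robot.camera("side");b=cv2.resize(i2[215:305,230:330],(400,360));b=np.vstack([b,np.zeros((40,400,3),np.uint8)])
cv2.imwrite("pics/w2.png",np.hstack([a,b])[...,::-1])
print(proj(m,[[*o["position"]],[*o["position"][:2],.086]]))
E
```

```text
[0.55485677 0.28079196 0.06851285] 0.0016435127707429952 0.0
[[312.8428291  229.25239207]
 [312.90808901 238.7730918 ]]
```

View pics/w2.png

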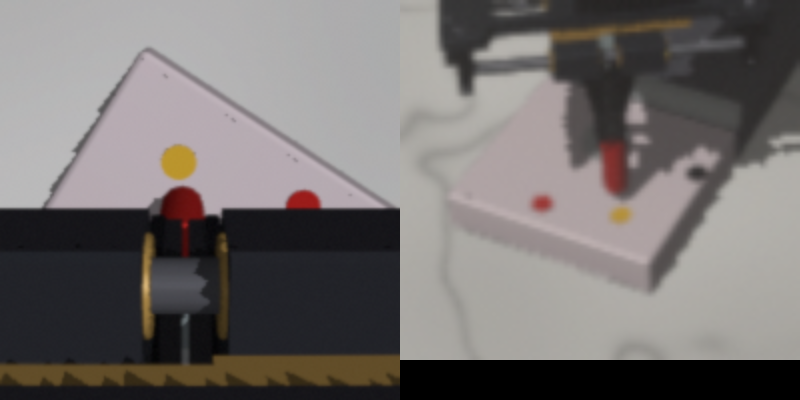

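The fingers shut on nothing: the side crop has the fingertips ending at the top of the knob at crop (610,140), either above it or behind it. Depth will settle which.

```bash
python3 - <<'E'
from h import *
for n in("side","wrist"):
    m=robot.camera_model(n);im,d=robot.camera(n);P=cloud(m,d)
    red=(im[...,0].astype(int)-im[...,1]>50)&(im[...,0].astype(int)-im[...,2]>50)
    near=(np.hypot(P[...,0]-.555,P[...,1]-.28)<.03)&(P[...,2]>.035)
    k=red&near;print(n,"knob",k.sum(),P[k].min(0).round(4),P[k].max(0).round(4),np.median(P[k],0).round(4))
    f=near&(im.max(2)<70)&(P[...,2]<.12);print("fing",f.sum());
    if f.sum():print(P[f].min(0).round(4),P[f].max(0).round(4),np.percentile(P[f],5,axis=0).round(4))
    q=proj(m,[[.5549,.2808,.0605],[.5549,.2808,.086],[.555,.279,.05]]);print(q.round(1))
    if n=="side":
        for v in range(230,268,2):
            print(v,[(int(im[v,u,0]),int(im[v,u,1]),P[v,u].round(3).tolist()) for u in (382-100,384-100)])
E
```

```text
side knob 47 [0.5478 0.2806 0.0486] [0.5581 0.2875 0.087 ] [0.5515 0.2842 0.0702]
fing 53
[0.5418 0.2745 0.0856] [0.5637 0.296  0.1194] [0.5426 0.2836 0.0959]
[[282.4 257.3]
 [281.9 249.9]
 [282.9 259.8]]
230 [(56, 54, [0.535, 0.305, 0.176]), (62, 56, [0.527, 0.308, 0.181])]
232 [(48, 45, [0.554, 0.278, 0.143]), (46, 43, [0.528, 0.306, 0.174])]
234 [(42, 41, [0.549, 0.284, 0.143]), (43, 40, [0.543, 0.285, 0.146])]
236 [(44, 43, [0.547, 0.288, 0.14]), (42, 40, [0.543, 0.286, 0.14])]
238 [(44, 42, [0.548, 0.288, 0.134]), (43, 40, [0.543, 0.287, 0.135])]
240 [(44, 41, [0.55, 0.286, 0.125]), (44, 42, [0.545, 0.284, 0.126])]
242 [(46, 44, [0.55, 0.286, 0.118]), (46, 43, [0.545, 0.285, 0.119])]
244 [(47, 45, [0.548, 0.289, 0.115]), (47, 45, [0.14, 0.883, 0.75])]
246 [(48, 46, [0.551, 0.285, 0.103]), (47, 45, [0.546, 0.284, 0.105])]
248 [(50, 47, [0.559, 0.275, 0.086]), (49, 47, [0.545, 0.285, 0.1])]
250 [(76, 45, [0.555, 0.281, 0.086]), (79, 46, [0.551, 0.278, 0.085])]
252 [(117, 48, [0.552, 0.285, 0.083]), (112, 46, [0.548, 0.282, 0.083])]
254 [(131, 49, [0.553, 0.285, 0.076]), (113, 46, [0.548, 0.283, 0.077])]
256 [(131, 50, [0.552, 0.287, 0.072]), (114, 48, [0.548, 0.283, 0.07])]
258 [(129, 49, [0.554, 0.284, 0.061]), (113, 48, [0.55, 0.281, 0.06])]
260 [(131, 53, [0.554, 0.285, 0.055]), (113, 47, [0.55, 0.282, 0.054])]
262 [(139, 80, [0.553, 0.286, 0.049]), (110, 54, [0.549, 0.284, 0.049])]
264 [(169, 156, [0.561, 0.275, 0.029]), (126, 117, [0.556, 0.274, 0.03])]
266 [(174, 161, [0.556, 0.283, 0.031]), (175, 157, [0.553, 0.279, 0.029])]
wrist knob 258 [0.5478 0.2776 0.0451] [0.5591 0.2875 0.1001] [0.5513 0.2841 0.065 ]
fing 585
[0.5415 0.2722 0.0484] [0.561  0.2941 0.1199] [0.543  0.2791 0.0703]
[[312.9 225.4]
 [313.  238.8]
 [311.4 222.8]]
```

```bash
python3 - <<'E'
from h import *
m=robot.camera_model("wrist");im,d=robot.camera("wrist");P=cloud(m,d);o=robot.get_obs()
Q=R.from_quat(o["tool_rot"]).as_matrix()
print("cam in tool",(Q.T@(np.array(m["position"])-o["position"])).round(3))
for v in range(210,310,8):print(v,[(int(im[v,u,0]),int(im[v,u,1]),((P[v,u]-o["position"])@Q).round(3).tolist()) for u in (298,306,312,320,328)])
E
```

```text
cam in tool [ 0.065 -0.    -0.187]
210 [(181, 171, [0.002, -0.012, 0.04]), (183, 169, [0.002, -0.005, 0.04]), (182, 169, [0.002, -0.001, 0.04]), (182, 171, [0.002, 0.006, 0.04]), (181, 170, [0.002, 0.012, 0.04])]
218 [(175, 165, [-0.004, -0.012, 0.04]), (78, 13, [0.004, -0.005, 0.012]), (102, 17, [0.005, -0.001, 0.009]), (147, 111, [0.001, 0.005, 0.021]), (180, 169, [-0.004, 0.012, 0.04])]
226 [(84, 78, [-0.011, -0.012, 0.04]), (84, 15, [0.004, -0.004, -0.006]), (104, 16, [0.005, -0.001, -0.007]), (106, 24, [0.002, 0.005, 0.002]), (149, 140, [-0.011, 0.012, 0.038])]
234 [(10, 8, [0.01, -0.008, -0.037]), (16, 16, [0.008, -0.004, -0.032]), (52, 16, [0.009, -0.001, -0.032]), (14, 15, [0.009, 0.004, -0.032]), (10, 9, [0.01, 0.008, -0.036])]
242 [(87, 68, [0.034, -0.004, -0.109]), (18, 19, [0.009, -0.004, -0.045]), (44, 15, [0.008, -0.001, -0.044]), (15, 14, [0.008, 0.004, -0.044]), (82, 65, [0.035, 0.004, -0.11])]
250 [(66, 60, [0.032, -0.004, -0.109]), (53, 53, [0.032, -0.002, -0.11]), (53, 53, [0.031, -0.0, -0.108]), (28, 28, [0.032, 0.002, -0.108]), (57, 45, [0.034, 0.004, -0.113])]
2
[... 534 characters left out ...]
 57, [0.023, -0.004, -0.111]), (17, 15, [0.002, -0.003, -0.074]), (34, 36, [-0.051, -0.001, 0.022]), (13, 12, [0.002, 0.003, -0.073]), (82, 65, [0.025, 0.004, -0.115])]
290 [(8, 8, [0.011, -0.005, -0.095]), (14, 13, [-0.001, -0.003, -0.074]), (32, 33, [-0.057, -0.001, 0.021]), (15, 14, [-0.001, 0.003, -0.074]), (11, 10, [0.015, 0.005, -0.101])]
298 [(6, 6, [0.008, -0.005, -0.096]), (13, 15, [-0.005, -0.003, -0.074]), (40, 39, [-0.072, -0.001, 0.033]), (14, 13, [-0.005, 0.003, -0.074]), (94, 74, [0.022, 0.004, -0.118])]
306 [(98, 78, [0.023, -0.004, -0.123]), (97, 77, [0.022, -0.002, -0.122]), (98, 77, [0.022, -0.0, -0.122]), (97, 77, [0.023, 0.001, -0.123]), (97, 76, [0.023, 0.003, -0.122])]
```

Shut, the fingertips sit about 35 mm further back than stated, so tip height may change with opening. I'll lift and measure tip position at several openings.

```bash
cat > tip.py <<'E'
from h import *
m=robot.camera_model("wrist");im,d=robot.camera("wrist");P=cloud(m,d);o=robot.get_obs()
Q=R.from_quat(o["tool_rot"]).as_matrix();T=(P-o["position"])@Q
k=(im.max(2)<60)&(d>0)&(np.abs(T[...,0])<.013)&(T[...,2]>-.07)&(T[...,2]<.02)&(np.abs(T[...,1])<.065)
print(o["grip_width"],o["position"],k.sum(),"max tool z",np.percentile(T[k][:,2],[50,90,95,98]).round(4),"y",np.percentile(T[k][:,1],[1,99]).round(3),"x",np.percentile(T[k][:,0],[1,99]).round(3))
E
python3 tip.py
```

```text
0.00013564826503023939 [0.55485621 0.28080386 0.06855967] 564 max tool z [-0.039  -0.0277 -0.0258  0.0006] y [-0.009  0.008] x [0.001 0.011]
```

Request:
move_arm(motion="-1 0 0 -0.3 0;-0.63 0 0 -0.3 0;-0.63 0 0 -0.3 0;-0.63 0 0 -0.3 0;-0.63 0 0 -0.3 0")

```text
time: 5.12
position: [0.5541, 0.2806, 0.1279]
tool_rot: [0.443, 0.896, -0.0, -0.001]
ft_force: [0.7, 0.5, 0.7]
grip_width: 0.0146
grip_force: 0.0
```

```bash
python3 tip.py
```

```text
0.015182013320854955 [0.55369487 0.28043747 0.12741506] 726 max tool z [-0.0423 -0.0297 -0.0277 -0.0268] y [-0.016  0.016] x [-0.009  0.01 ]
```

Request:
move_arm(motion="0.2 0 0 0 0;0.2 0 0 0 0;0.2 0 0 0 0;0.2 0 0 0 0;0.2 0 0 0 0;0.2 0 0 0 0;0.2 0 0 0 0;0.2 0 0 0 0")

```text
time: 5.83
position: [0.5549, 0.2808, 0.1286]
tool_rot: [0.443, 0.896, 0.0, 0.0]
ft_force: [0.7, -0.4, 0.2]
grip_width: 0.0513
grip_force: 0.0
```

```bash
python3 tip.py
```

```text
0.05171399507239206 [0.5548839  0.28081739 0.128604  ] 1060 max tool z [-0.0444 -0.03   -0.0283 -0.0268] y [-0.035  0.034] x [-0.01   0.011]
```

Request:
move_arm(motion="1 0 0 0 0;1 0 0 0 0;1 0 0 0 0;1 0 0 0 0;1 0 0 0 0;1 0 0 0 0;1 0 0 0 0;1 0 0 0 0")

```text
time: 6.55
position: [0.5548, 0.2808, 0.1285]
tool_rot: [0.443, 0.896, -0.0, -0.0]
ft_force: [0.3, 1.0, -0.7]
grip_width: 0.086
grip_force: 0.0
```

```bash
python3 tip.py; python3 - <<'E'
from h import *
im,d=robot.camera("side");m=robot.camera_model("side");P=cloud(m,d);o=robot.get_obs();Q=R.from_quat(o["tool_rot"]).as_matrix();T=(P-o["position"])@Q
k=(im.max(2)<70)&(d>0)&(np.abs(T[...,0])<.02)&(T[...,2]>-.08)&(T[...,2]<.03)&(np.abs(T[...,1])<.065)
print(k.sum(),np.percentile(T[k],[2,50,98],axis=0).round(3))
cv2.imwrite("pics/s3.png",cv2.resize(im[180:300,210:370],(800,600))[...,::-1])
E
```

```text
0.08607090355915831 [0.55486121 0.28079666 0.12853077] 1363 max tool z [-0.0457 -0.0297 -0.0279 -0.0266] y [-0.052  0.051] x [-0.01  0.01]
161 [[-0.008 -0.056 -0.078]
 [ 0.01  -0.044 -0.061]
 [ 0.013  0.053 -0.03 ]]
```

View pics/s3.png

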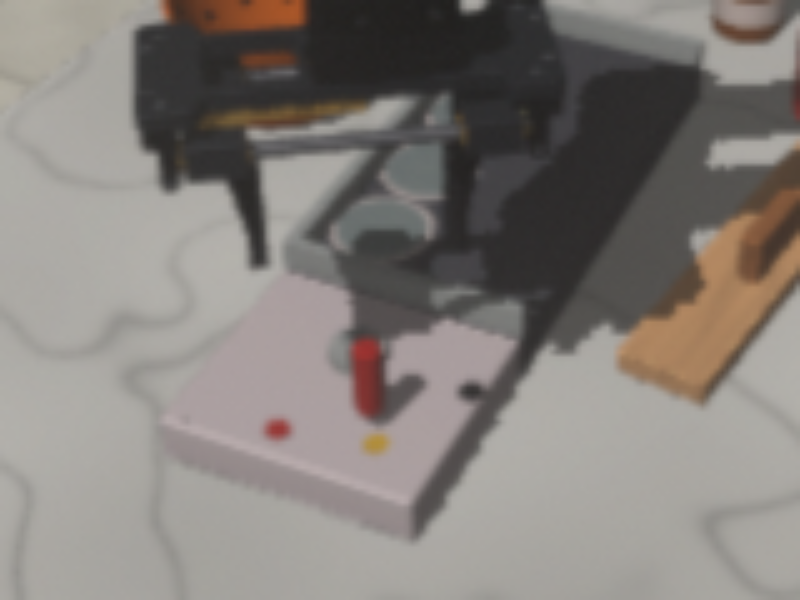

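The side view shows fingertips well above the knob. At every opening the tips lie at tool z ≈ −0.027, not +0.008, so the real tips are 35 mm behind the stated spot. Lateral centring is fine. From now on I'll command TCP z = tip z − 0.027.

Request:
move_arm(motion="0 0 0 0.48 0;0 0 0 0.48 0;0 0 0 0.48 0;0 0 0 0.48 0;-1 0 0 0.48 0;-1 0 0 0.48 0;-1 0 0 0.48 0;-1 0 0 0.48 0;-1 0 0 0.48 0;-1 0 0 0.48 0;-1 0 0 0.48 0;-1 0 0 0.48 0", newtons=6)

```text
time: 7.65
position: [0.5546, 0.2807, 0.0328]
tool_rot: [0.443, 0.896, -0.0, -0.0]
ft_force: [0.4, -0.0, 3.3]
grip_width: 0.0159
grip_force: 6.0
```

```bash
python3 - <<'E'
from h import *
o=robot.get_obs();print(o["position"],o["grip_width"],o["grip_force"],o["ft_force"])
k=o["position"][:2]-pv;a0=np.arctan2(k@Y,-k@X);print(a0,np.linalg.norm(k))
for a in np.linspace(a0,0.0,9)[1:]:
    to(*kn(a),o["position"][2],184.6-np.degrees(a),o)
E
```

```text
[0.55464642 0.28071908 0.03283555] 0.015933274205997973 5.988290102686733 [ 0.35424683 -0.04287565  3.30720733]
1.002840431296126 0.055228073027204
-0.003 -0.034 0.000 -0.0385 rows>=1
-0.009 -0.068 0.000 -0.0784 rows>=2
-0.020 -0.101 0.000 -0.1183 rows>=3
-0.034 -0.132 0.000 -0.1582 rows>=4
-0.053 -0.162 0.000 -0.1981 rows>=5
-0.075 -0.188 0.000 -0.2380 rows>=6
-0.100 -0.212 0.000 -0.2779 rows>=7
-0.127 -0.232 0.000 -0.3179 rows>=8
```

Request:
move_arm(motion="-1 -0.003 -0.034 0 -0.038;-1 -0.009 -0.068 0 -0.078;-1 -0.02 -0.101 0 -0.118;-1 -0.034 -0.132 0 -0.158;-1 -0.053 -0.162 0 -0.198;-1 -0.075 -0.188 0 -0.238;-1 -0.1 -0.212 0 -0.278;-1 -0.127 -0.232 0 -0.315;-1 -0.127 -0.232 0 -0.315;-1 -0.127 -0.232 0 -0.315")

```text
time: 8.48
position: [0.5332, 0.2322, 0.0328]
tool_rot: [-0.034, 0.999, -0.0, -0.0]
ft_force: [-1.3, -1.1, 3.5]
grip_width: 0.0155
grip_force: 6.0
```

```bash
python3 - <<'E'
from h import *
o=robot.get_obs();print(o["position"],o["grip_width"],o["grip_force"],o["ft_force"])
k=o["position"][:2]-pv;a0=np.arctan2(k@Y,-k@X);print(a0,np.linalg.norm(k))
E
```

```text
[0.53318429 0.23219162 0.032813  ] 0.015549665619276768 5.999631509184837 [-1.31802444 -1.10426889  3.52453493]
-0.0016016773660341153 0.05500079538208507
```

Request:
move_arm(motion="-0.3 0 0 0 0;-0.3 0 0 0 0;-0.3 0 0 0 0;-0.3 0 0 0 0;0 0 0 -0.5 0;0.3 0 0 -0.9 0;1 0 0 -0.9 0;1 0 0 -0.9 0;1 0 0 -0.9 0;1 0 0 -0.9 0")

```text
time: 9.32
position: [0.5367, 0.2335, 0.2177]
tool_rot: [-0.036, 0.999, 0.001, 0.005]
ft_force: [0.1, -0.4, -0.3]
grip_width: 0.0622
grip_force: 0.0
```

Request:
move_arm(motion="1 0 -1 0 0.5;1 0 -1 0 0.5;1 0 -1 0 0.5;1 0 -1 0 0.5;1 0 -1 0 0.5;1 0 -1 0 0.5;1 0 -1 0 0.5;1 0 -1 0 0.5;1 0 -1 0 0.5;1 0 -1 0 0.5;1 0 -1 0 0.5;1 0 -1 0 0.5")

```text
time: 10.32
position: [0.5464, 0.0331, 0.2106]
tool_rot: [0.658, 0.753, -0.001, -0.002]
ft_force: [0.6, 0.3, 0.4]
grip_width: 0.087
grip_force: 0.0
```

```bash
cat > see.py <<'E'
from h import *
import sys
# state of scene from the top camera: caps (z of cap from depth), lever knob
def caps(im=None,d=None):
    m=robot.camera_model("top")
    if im is None: im,d=robot.camera("top")
    P=cloud(m,d);z=P[...,2];s=im.astype(int).max(2)-im.astype(int).min(2);out=[]
    for lo,hi,h in((.052,.072,.062),(.083,.101,.092)):
        k=((z>lo)&(z<hi)&(s<25)&(im.max(2)>70)&(P[...,0]>.33)&(P[...,0]<.75)&(P[...,1]<.2)&(P[...,1]>-.5)).astype(np.uint8)
        n,l,st,ct=cv2.connectedComponentsWithStats(k)
        for i in range(1,n):
            if st[i,4]>150: out.append((h,st[i,4],onplane(m,[ct[i]],h)[0,:2].round(4).tolist()))
    r=(im[...,0]>110)&(im[...,1]<80)&(z>.07)&(z<.1)&(P[...,1]>.18)
    if r.sum()>5:
        v,u=np.argwhere(r).mean(0);q=onplane(m,[(u,v)],.086)[0,:2];e=q-pv;print("knob",q.round(4),"ang",np.arctan2(e@Y,-e@X).round(3))
    return out,im,d
if __name__=="__main__":
    o,im,d=caps();print(*o,sep="\n")
    if len(sys.argv)>1: cv2.imwrite("pics/"+sys.argv[1],im[...,::-1])
E
python3 see.py; python3 -c "
from h import *
print(robot.get_obs()['position'],robot.get_obs()['tool_rot']);to(.5515,-.2186,.19,94.6)"
```

```text
knob [0.738  0.5791] ang 2.064
(0.062, np.int32(196), [0.5507, -0.2177])
[0.54649492 0.03322606 0.21067469] [ 0.65915567  0.75200445 -0.00089251 -0.00152146]
-1.252 -0.140 0.102 0.0163 rows>=7
```

Request:
move_arm(motion="1 -1 -0.14 0.1 0.016;1 -1 -0.14 0.1 0.016;1 -1 -0.14 0.1 0.016;1 -1 -0.14 0.1 0.016;1 -1 -0.14 0.1 0.016;1 -1 -0.14 0.1 0.016;1 -1 -0.14 0.1 0.016")

```text
time: 10.95
position: [0.5473, -0.1706, 0.1908]
tool_rot: [0.675, 0.738, -0.0, -0.002]
ft_force: [-0.6, 0.4, -0.1]
grip_width: 0.0873
grip_force: 0.0
```

```bash
sed -i 's/(P\[...,1\]>.18)$/(P[...,1]>.18)\&(P[...,1]<.34)\&(P[...,0]<.65)/' see.py; python3 see.py; python3 -c "
from h import *
to(.5508,-.2180,.1,94.6);to(.5508,-.2180,-.002,94.6)"
```

```text
knob [0.5348 0.2315] ang -0.017

-0.247 -0.003 0.455 0.0035 rows>=3
-0.248 -0.002 0.965 0.0035 rows>=5
```

Request:
move_arm(motion="1 -0.248 -0.003 0.3 0;1 -0.248 -0.003 0.5 0;1 -0.248 -0.003 0.7 0;1 -0.248 -0.003 0.965 0;1 -0.248 -0.003 0.965 0;-1 -0.248 -0.003 0.965 0;-1 -0.248 -0.003 0.965 0;-1 -0.248 -0.003 0.965 0;-1 -0.248 -0.003 0.965 0;-1 -0.248 -0.003 0.965 0;-1 -0.248 -0.003 0.965 0;-1 -0.248 -0.003 0.965 0", newtons=20)

```text
time: 12.0
position: [0.5529, -0.2189, 0.0022]
tool_rot: [0.674, 0.739, 0.0, 0.001]
ft_force: [-2.2, 0.6, 8.8]
grip_width: 0.0517
grip_force: 20.0
```

Request:
move_arm(motion="-1 0 0 0 0;-1 0 0 0 0;-1 0 0 -0.2 0;-1 0 0 -0.5 0;-1 0 0 -0.95 0;-1 0 0 -0.95 0;-1 0 0 -0.95 0;-1 0 0 -0.95 0;-1 0 0 -0.95 0")

```text
time: 12.75
position: [0.5528, -0.2188, 0.1917]
tool_rot: [0.674, 0.739, 0.0, 0.002]
ft_force: [-0.4, 0.8, -3.5]
grip_width: 0.0513
grip_force: 20.0
```

```bash
python3 -c "
from h import *
o=robot.get_obs();print(o['position'],o['grip_width'],o['ft_force']);to(.6355,.1336,o['position'][2],94.6)"
```

```text
[ 0.55279659 -0.21876006  0.19166078] 0.05130867479876737 [-0.41815037  0.7918115  -3.50439817]
1.716 0.573 -0.002 0.0037 rows>=9
```

Holding the jar. The force at the grasp suggests the palm touched the cap, so I'll grip the next jars about 7 mm higher. Now carry this one to mark 0.

Request:
move_arm(motion="-1 0.86 0.287 0 0.002;-1 0.86 0.287 0 0.002;-1 0.86 0.287 0 0.002;-1 0.86 0.287 0 0.002;-1 0.86 0.287 0 0.002;-1 0.86 0.287 0 0.002")

```text
time: 13.25
position: [0.5917, -0.0369, 0.1867]
tool_rot: [0.674, 0.738, -0.001, -0.003]
ft_force: [0.6, -0.2, -2.8]
grip_width: 0.0512
grip_force: 20.0
```

Request:
move_arm(motion="-1 0.86 0.287 0 0.002;-1 0.86 0.287 0 0.002;-1 0.86 0.287 0 0.002;-1 0.86 0.287 0 0.002;-1 0.86 0.287 0 0.002;-1 0.86 0.287 0 0.002;-1 0.86 0.287 0 0.002")

```text
time: 13.83
position: [0.6346, 0.1342, 0.1872]
tool_rot: [0.678, 0.735, -0.002, -0.001]
ft_force: [-0.0, -1.5, -2.6]
grip_width: 0.0515
grip_force: 20.0
```

```bash
cat > at.py <<'E'
from h import *
import sys
o=robot.get_obs();print(o['position'].round(4),"w",round(o['grip_width'],4),"F",o['ft_force'].round(1),o["time"])
a=[float(v) for v in sys.argv[1:]]
for i in range(0,len(a),4): to(*a[i:i+4],o)
E
python3 at.py .6355 .1336 .06 94.6 .6355 .1336 .0335 94.6
```

```text
[0.6346 0.1342 0.1872] w 0.0515 F [-0.  -1.5 -2.6] 13.8333
-0.003 0.007 0.636 0.0002 rows>=4
-0.002 0.008 0.769 0.0002 rows>=4
```

Request:
move_arm(motion="-1 0 0 0.3 0;-1 0 0 0.5 0;-1 0 0 0.64 0;-1 0 0 0.64 0;-1 0 0 0.64 0")

```text
time: 14.25
position: [0.6323, 0.1321, 0.0577]
tool_rot: [0.679, 0.734, -0.004, -0.003]
ft_force: [0.1, -0.5, -2.9]
grip_width: 0.0513
grip_force: 20.0
```

```bash
python3 at.py .6355 .1336 .0335 94.6
```

```text
[0.6323 0.1321 0.0577] w 0.0513 F [ 0.1 -0.5 -2.9] 14.25
0.006 0.018 0.121 -0.0010 rows>=1
```

Request:
move_arm(motion="-1 0 0.01 0 0;-1 0 0.01 0 0;-1 0 0.01 0 0")

```text
time: 14.5
position: [0.6411, 0.1342, 0.0652]
tool_rot: [0.679, 0.734, 0.002, 0.003]
ft_force: [0.1, 0.7, -2.2]
grip_width: 0.0515
grip_force: 20.0
```

```bash
python3 at.py .6355 .1336 .0335 94.6
```

```text
[0.6411 0.1342 0.0652] w 0.0515 F [ 0.1  0.7 -2.2] 14.5
-0.001 -0.029 0.158 -0.0005 rows>=1
```

Request:
move_arm(motion="-1 0 0 0 0;-1 0 0 0 0;-1 0 0 0 0;-1 0 0 0 0;-1 0 0 0 0;-1 0 0 0 0")

```text
time: 15.0
position: [0.638, 0.1346, 0.0615]
tool_rot: [0.678, 0.735, -0.0, -0.0]
ft_force: [-0.5, 0.1, -3.1]
grip_width: 0.0514
grip_force: 20.0
```

```bash
python3 at.py .6355 .1336 .0335 94.6
```

```text
[0.638  0.1346 0.0615] w 0.0514 F [-0.5  0.1 -3.1] 15.0
-0.004 -0.013 0.140 -0.0003 rows>=1
```

Request:
move_arm(motion="-1 -0.004 -0.013 0.07 0;-1 -0.004 -0.013 0.12 0;-1 -0.004 -0.013 0.142 0;-1 -0.004 -0.013 0.142 0;-1 -0.004 -0.013 0.142 0;-1 -0.004 -0.013 0.142 0;-1 -0.004 -0.013 0.142 0")

```text
time: 15.58
position: [0.6369, 0.1335, 0.0363]
tool_rot: [0.678, 0.735, 0.001, 0.001]
ft_force: [-2.7, -0.4, 13.0]
grip_width: 0.0511
grip_force: 20.0
```

```bash
python3 at.py .6355 .1336 .0335 94.6
```

```text
[0.6369 0.1335 0.0363] w 0.0511 F [-2.7 -0.4 13. ] 15.5833
0.001 -0.007 0.014 -0.0002 rows>=1
```

Request:
move_arm(motion="0.6 0 0 -0.01 0;0.6 0 0 -0.01 0;0.6 0 0 -0.01 0;0.6 0 0 -0.01 0;0.6 0 0 -0.01 0;0.7 0 0 -0.01 0;1 0 0 -0.3 0;1 0 0 -0.8 0;1 0 0 -0.8 0;1 0 0 -0.8 0;1 0 0 -0.8 0;1 0 0 -0.8 0")

```text
time: 16.58
position: [0.6372, 0.1336, 0.1959]
tool_rot: [0.679, 0.735, 0.002, 0.002]
ft_force: [0.4, 0.2, -1.1]
grip_width: 0.0867
grip_force: 0.0
```

Request:
move_arm(motion="1 -0.95 -0.5 0 0;1 -0.95 -0.5 0 0;1 -0.95 -0.5 0 0;1 -0.95 -0.5 0 0;1 -0.95 -0.5 0 0;1 -0.95 -0.5 0 0;1 -0.95 -0.5 0 0")

```text
time: 17.17
position: [0.5487, -0.0658, 0.1912]
tool_rot: [0.68, 0.733, -0.001, -0.002]
ft_force: [-0.3, -0.1, -0.1]
grip_width: 0.0867
grip_force: 0.0
```

```bash
python3 see.py t5.png; python3 at.py .4366 -.3607 .19 94.6 
```

```text
knob [0.5348 0.2312] ang -0.022
(0.092, np.int32(321), [0.6363, 0.1332])
[ 0.5497 -0.0642  0.1916] w 0.0871 F [0.3 0.1 0.2] 17.2167
-1.435 -0.677 0.007 -0.0013 rows>=8
```

View pics/t5.png

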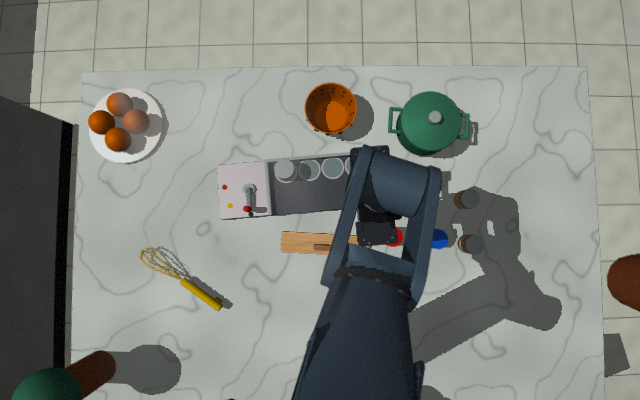

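Top view: jar stands on mark 0 at px (286,172), the lever points at the black dot, and the remaining jars are in shadow at (466,200) and (470,243). I'll re-measure those two by depth.

```bash
sed -i 's/(im.max(2)>70)/(im.max(2)>25)/' see.py; python3 see.py
```

```text
knob [0.535  0.2314] ang -0.019
(0.062, np.int32(328), [0.557, -0.3546])
(0.062, np.int32(300), [0.4365, -0.3605])
(0.092, np.int32(323), [0.6363, 0.1332])
```

Request:
move_arm(motion="1 -0.72 -0.34 0 0;1 -0.72 -0.34 0 0;1 -0.72 -0.34 0 0;1 -0.72 -0.34 0 0;1 -0.72 -0.34 0 0")

```text
time: 17.68
position: [0.4944, -0.2167, 0.1927]
tool_rot: [0.679, 0.734, -0.001, 0.001]
ft_force: [0.3, 0.4, 0.1]
grip_width: 0.0868
grip_force: 0.0
```

Request:
move_arm(motion="1 -0.715 -0.337 0.3 0;1 -0.715 -0.337 0.3 0;1 -0.715 -0.337 0.3 0;1 -0.715 -0.337 0.3 0;1 -0.715 -0.337 0.3 0;1 -0.715 -0.337 0.3 0;1 -0.715 -0.337 0.3 0;1 -0.715 -0.337 0.3 0")

```text
time: 18.35
position: [0.4399, -0.3584, 0.1332]
tool_rot: [0.678, 0.735, 0.0, -0.0]
ft_force: [0.3, -0.2, -0.7]
grip_width: 0.0873
grip_force: 0.0
```

```bash
cat > jar.py <<'E'
from h import *
# jar caps seen by the wrist camera
m=robot.camera_model("wrist");im,d=robot.camera("wrist");P=cloud(m,d);z=P[...,2];I=im.astype(int)
for lo,hi,h in((.056,.07,.062),(.086,.1,.092)):
    k=((z>lo)&(z<hi)&(I.max(2)-I.min(2)<30)&(I.max(2)>50)).astype(np.uint8)
    n,l,st,ct=cv2.connectedComponentsWithStats(k)
    for i in range(1,n):
        if st[i,4]>300:
            c,r=cv2.minEnclosingCircle(np.argwhere(l==i)[:,::-1].astype(np.float32));print(h,st[i].tolist(),onplane(m,[ct[i],c],h)[:,:2].round(4).tolist())
E
python3 jar.py; python3 see.py; python3 at.py .4366 -.3607 .008 94.6 
```

```text
0.062 [280, 179, 57, 56, 2444] [[0.4363, -0.3617], [0.4364, -0.3621]]
0.062 [411, 182, 58, 56, 2500] [[0.5554, -0.3552], [0.5554, -0.3555]]
knob [0.5351 0.232 ] ang -0.009
(0.062, np.int32(332), [0.5569, -0.3543])
(0.062, np.int32(301), [0.4364, -0.3606])
(0.092, np.int32(320), [0.6363, 0.1331])
[ 0.4399 -0.3587  0.1337] w 0.0869 F [ 0.7 -0.2  0.9] 18.45
-0.008 -0.017 0.628 0.0006 rows>=4
```

Request:
move_arm(motion="1 -0.01 -0.017 0.2 0;1 -0.01 -0.017 0.4 0;1 -0.01 -0.017 0.6 0;1 -0.01 -0.017 0.63 0;1 -0.01 -0.017 0.63 0;-1 -0.01 -0.017 0.63 0;-1 -0.01 -0.017 0.63 0;-1 -0.01 -0.017 0.63 0;-1 -0.01 -0.017 0.63 0;-1 -0.01 -0.017 0.63 0;-1 -0.01 -0.017 0.63 0;-1 -0.01 -0.017 0.63 0", newtons=25)

```text
time: 19.45
position: [0.4358, -0.3633, 0.008]
tool_rot: [0.679, 0.734, -0.0, 0.001]
ft_force: [-0.8, 1.1, 4.3]
grip_width: 0.0517
grip_force: 25.0
```

Request:
move_arm(motion="-1 0 0 0 0;-1 0 0 0 0;-1 0 0 -0.2 0;-1 0 0 -0.5 0;-1 0 0 -0.95 0;-1 0 0 -0.95 0;-1 0 0 -0.95 0;-1 0 0 -0.95 0;-1 0 0 -0.95 0")

```text
time: 20.2
position: [0.4356, -0.3631, 0.1981]
tool_rot: [0.679, 0.735, -0.0, 0.001]
ft_force: [-0.6, 0.4, -3.7]
grip_width: 0.0516
grip_force: 25.0
```

```bash
python3 at.py .6406 .0698 .193 94.6
```

```text
[ 0.4356 -0.3631  0.1981] w 0.0516 F [-0.6  0.4 -3.7] 20.2
2.077 1.193 0.023 -0.0004 rows>=12
```

Request:
move_arm(motion="-1 0.95 0.55 0 0;-1 0.95 0.55 0 0;-1 0.95 0.55 0 0;-1 0.95 0.55 0 0;-1 0.95 0.55 0 0;-1 0.95 0.55 0 0;-1 0.95 0.55 0 0")

```text
time: 20.78
position: [0.529, -0.1603, 0.1941]
tool_rot: [0.677, 0.736, -0.0, -0.003]
ft_force: [-0.2, -0.1, -3.0]
grip_width: 0.0514
grip_force: 25.0
```

Request:
move_arm(motion="-1 0.95 0.55 0 0;-1 0.95 0.55 0 0;-1 0.95 0.55 0 0;-1 0.95 0.55 0 0;-1 0.95 0.55 0 0;-1 0.95 0.55 0 0;-1 0.95 0.55 0 0")

```text
time: 21.37
position: [0.6245, 0.0354, 0.1947]
tool_rot: [0.677, 0.736, -0.001, -0.001]
ft_force: [2.1, -0.5, -3.7]
grip_width: 0.0514
grip_force: 25.0
```

Request:
move_arm(motion="-1 0.177 0.09 0 0;-1 0.177 0.09 0.3 0;-1 0.177 0.09 0.5 0;-1 0.177 0.09 0.64 0;-1 0.177 0.09 0.64 0;-1 0.177 0.09 0.64 0;-1 0.177 0.09 0.64 0;-1 0.177 0.09 0.64 0;-1 0.177 0.09 0.64 0;-1 0.177 0.09 0.64 0;-1 0.177 0.09 0.64 0")

```text
time: 22.28
position: [0.6409, 0.07, 0.0713]
tool_rot: [0.679, 0.735, 0.001, 0.001]
ft_force: [0.9, 1.2, -3.1]
grip_width: 0.0514
grip_force: 25.0
```

```bash
python3 at.py .6406 .0698 .0395 94.6; python3 see.py
```

```text
[0.6409 0.07   0.0713] w 0.0514 F [ 0.9  1.2 -3.1] 22.2833
-0.001 -0.002 0.159 -0.0003 rows>=1
knob [0.5349 0.231 ] ang -0.026
(0.062, np.int32(329), [0.5571, -0.3545])
(0.092, np.int32(196), [0.633, 0.1379])
```

Request:
move_arm(motion="-1 0 0 0.08 0;-1 0 0 0.13 0;-1 0 0 0.155 0;-1 0 0 0.165 0;-1 0 0 0.165 0;-1 0 0 0.165 0;-1 0 0 0.165 0")

```text
time: 22.92
position: [0.6385, 0.0702, 0.0377]
tool_rot: [0.678, 0.735, -0.001, -0.001]
ft_force: [-3.8, -0.1, 7.1]
grip_width: 0.0517
grip_force: 25.0
```

```bash
python3 at.py .6406 .0698 .0395 94.6
```

```text
[0.6385 0.0702 0.0377] w 0.0517 F [-3.8 -0.1  7.1] 22.9167
-0.003 0.010 -0.009 -0.0001 rows>=1
```

Request:
move_arm(motion="0.6 0 0 -0.01 0;0.6 0 0 -0.01 0;0.6 0 0 -0.01 0;0.6 0 0 -0.01 0;0.6 0 0 -0.01 0;0.7 0 0 -0.01 0;1 0 0 -0.3 0;1 0 0 -0.8 0;1 0 0 -0.8 0;1 0 0 -0.8 0;1 0 0 -0.8 0;1 0 0 -0.8 0")

```text
time: 23.92
position: [0.6415, 0.07, 0.199]
tool_rot: [0.679, 0.735, 0.002, 0.002]
ft_force: [0.3, 0.4, -0.5]
grip_width: 0.0869
grip_force: 0.0
```

Request:
move_arm(motion="1 -0.95 -0.4 0 0;1 -0.95 -0.4 0 0;1 -0.95 -0.4 0 0;1 -0.95 -0.4 0 0;1 -0.95 -0.4 0 0;1 -0.95 -0.4 0 0;1 -0.95 -0.4 0 0")

```text
time: 24.5
position: [0.5732, -0.1273, 0.1941]
tool_rot: [0.68, 0.733, -0.001, -0.002]
ft_force: [-0.9, 0.8, -0.2]
grip_width: 0.0874
grip_force: 0.0
```

```bash
python3 see.py; python3 at.py .557 -.3548 .13 94.6 
```

```text
knob [0.5348 0.2313] ang -0.021
(0.092, np.int32(323), [0.6363, 0.1332])
(0.092, np.int32(314), [0.6382, 0.0711])
[ 0.5737 -0.1258  0.1943] w 0.0872 F [-0.   0.3 -0.6] 24.55
-1.136 -0.170 0.319 -0.0011 rows>=6
```

Request:
move_arm(motion="1 -0.95 -0.14 0 0;1 -0.95 -0.14 0 0;1 -0.95 -0.14 0 0;1 -0.95 -0.14 0 0;1 -0.95 -0.14 0 0;1 -0.95 -0.14 0 0;1 -0.95 -0.14 0 0")

```text
time: 25.13
position: [0.5623, -0.3167, 0.1947]
tool_rot: [0.679, 0.734, 0.0, -0.001]
ft_force: [0.5, 0.7, -0.1]
grip_width: 0.0871
grip_force: 0.0
```

Request:
move_arm(motion="1 -0.18 -0.03 0.32 0;1 -0.18 -0.03 0.32 0;1 -0.18 -0.03 0.32 0;1 -0.18 -0.03 0.32 0;1 -0.18 -0.03 0.32 0;1 -0.18 -0.03 0.32 0;1 -0.18 -0.03 0.32 0")

```text
time: 25.72
position: [0.5605, -0.3528, 0.1342]
tool_rot: [0.678, 0.735, 0.0, 0.001]
ft_force: [-0.1, 0.4, -0.4]
grip_width: 0.0873
grip_force: 0.0
```

```bash
python3 jar.py; python3 see.py; python3 at.py .5565 -.3548 .008 94.6 
```

```text
0.062 [281, 177, 56, 56, 2441] [[0.5576, -0.355], [0.5575, -0.3551]]
0.092 [485, 19, 35, 101, 312] [[0.6837, -0.2356], [0.6901, -0.2349]]
knob [0.5348 0.2314] ang -0.018
(0.062, np.int32(333), [0.557, -0.3543])
(0.092, np.int32(323), [0.6363, 0.1332])
(0.092, np.int32(318), [0.6382, 0.0711])
[ 0.56   -0.3532  0.1338] w 0.087 F [-0.   0.5 -0.1] 25.8167
-0.005 -0.019 0.629 -0.0000 rows>=4
```

Request:
move_arm(motion="1 -0.007 -0.015 0.2 0;1 -0.007 -0.015 0.4 0;1 -0.007 -0.015 0.6 0;1 -0.007 -0.015 0.63 0;1 -0.007 -0.015 0.63 0;-1 -0.007 -0.015 0.63 0;-1 -0.007 -0.015 0.63 0;-1 -0.007 -0.015 0.63 0;-1 -0.007 -0.015 0.63 0;-1 -0.007 -0.015 0.63 0;-1 -0.007 -0.015 0.63 0;-1 -0.007 -0.015 0.63 0", newtons=25)

```text
time: 26.82
position: [0.5567, -0.3556, 0.0071]
tool_rot: [0.679, 0.735, 0.0, 0.001]
ft_force: [-1.0, -0.2, 3.5]
grip_width: 0.0514
grip_force: 25.0
```

Request:
move_arm(motion="-1 0 0 0 0;-1 0 0 0 0;-1 0 0 -0.2 0;-1 0 0 -0.5 0;-1 0 0 -0.95 0;-1 0 0 -0.95 0;-1 0 0 -0.95 0;-1 0 0 -0.95 0;-1 0 0 -0.95 0")

```text
time: 27.57
position: [0.5565, -0.3556, 0.1973]
tool_rot: [0.679, 0.735, -0.0, 0.001]
ft_force: [-0.8, -0.2, -2.7]
grip_width: 0.0513
grip_force: 25.0
```

```bash
python3 at.py .6458 .006 .193 94.6
```

```text
[ 0.5565 -0.3556  0.1973] w 0.0513 F [-0.8 -0.2 -2.7] 27.5667
1.767 0.588 0.019 -0.0003 rows>=9
```

Request:
move_arm(motion="-1 0.9 0.3 0 0;-1 0.9 0.3 0 0;-1 0.9 0.3 0 0;-1 0.9 0.3 0 0;-1 0.9 0.3 0 0;-1 0.9 0.3 0 0;-1 0.9 0.3 0 0")

```text
time: 28.15
position: [0.6001, -0.1686, 0.1929]
tool_rot: [0.677, 0.736, -0.001, -0.003]
ft_force: [-0.8, -0.2, -1.2]
grip_width: 0.0516
grip_force: 25.0
```

Request:
move_arm(motion="-1 0.867 0.288 0 0;-1 0.867 0.288 0 0;-1 0.867 0.288 0 0;-1 0.867 0.288 0 0;-1 0.867 0.288 0.3 0;-1 0.867 0.288 0.5 0;-1 0.867 0.288 0.64 0;-1 0.867 0.288 0.64 0;-1 0.867 0.288 0.64 0;-1 0.867 0.288 0.64 0;-1 0.867 0.288 0.64 0;-1 0.867 0.288 0.64 0")

```text
time: 29.15
position: [0.6479, 0.0051, 0.0713]
tool_rot: [0.679, 0.734, 0.002, 0.003]
ft_force: [0.2, -0.8, -2.2]
grip_width: 0.0516
grip_force: 25.0
```

```bash
python3 at.py .6453 .006 .0395 94.6
```

```text
[0.6479 0.0051 0.0713] w 0.0516 F [ 0.2 -0.8 -2.2] 29.15
0.006 -0.013 0.159 -0.0007 rows>=1
```

Request:
move_arm(motion="-1 0.004 -0.008 0.08 0;-1 0.004 -0.008 0.13 0;-1 0.004 -0.008 0.155 0;-1 0.004 -0.008 0.165 0;-1 0.004 -0.008 0.165 0;-1 0.004 -0.008 0.165 0;-1 0.004 -0.008 0.165 0")

```text
time: 29.73
position: [0.6436, 0.0068, 0.0368]
tool_rot: [0.678, 0.735, -0.0, 0.0]
ft_force: [-3.8, -0.7, 5.2]
grip_width: 0.0517
grip_force: 25.0
```

```bash
python3 at.py .6453 .006 .0395 94.6
```

```text
[0.6436 0.0068 0.0368] w 0.0517 F [-3.8 -0.7  5.2] 29.7333
-0.004 0.008 -0.013 -0.0003 rows>=1
```

Request:
move_arm(motion="0.6 0 0 -0.01 0;0.6 0 0 -0.01 0;0.6 0 0 -0.01 0;0.6 0 0 -0.01 0;0.6 0 0 -0.01 0;0.7 0 0 -0.01 0;1 0 0 -0.3 0;1 0 0 -0.7 0;1 0 0 -0.7 0;1 0 0 -0.7 0;1 0 0 -0.7 0;1 0 0 -0.7 0")

```text
time: 30.73
position: [0.6442, 0.007, 0.1761]
tool_rot: [0.678, 0.735, 0.001, 0.001]
ft_force: [-0.2, 0.6, -0.7]
grip_width: 0.0866
grip_force: 0.0
```

Request:
move_arm(motion="0.5 0.04 -0.99 0 0.047;0.5 0.04 -0.99 0 0.047;0.5 0.04 -0.99 0 0.047;0.5 0.04 -0.99 0 0.047;0.5 0.04 -0.99 0 0.047;0.5 0.04 -0.99 0 0.047;0.5 0.04 -0.99 0 0.047;0.5 0.04 -0.99 0 0.047;0.5 0.04 -0.99 0 0.047;0.5 0.04 -0.99 0 0.047")

```text
time: 31.57
position: [0.4473, -0.001, 0.1748]
tool_rot: [0.731, 0.683, 0.0, 0.0]
ft_force: [0.1, 0.1, 0.0]
grip_width: 0.0651
grip_force: 0.0
```

```bash
python3 see.py; cat > wg.py <<'E'
from h import *
# guard from the wrist camera: grip-block top and board
m=robot.camera_model("wrist");im,d=robot.camera("wrist");P=cloud(m,d);z=P[...,2];hs=cv2.cvtColor(im,cv2.COLOR_RGB2HSV)
w=(hs[...,1]>60)&(hs[...,0]<25)&(P[...,0]<.53)&(P[...,0]>.33)&(P[...,1]>-.12)&(P[...,1]<.2)
for nm,lo,hi,h in(("grip",.04,.056,.048),("board",.008,.024,.016)):
    k=w&(z>lo)&(z<hi);pts=P[k][:,:2].astype(np.float32)*1000
    if len(pts)>50:r=cv2.minAreaRect(pts);print(nm,len(pts),np.round(r[0],1),np.round(r[1],1),r[2])
cv2.imwrite("pics/wg.png",im[...,::-1])
E
python3 wg.py;python3 at.py .432 .0314 .1 86.2 .432 .0314 .006 86.2
```

```text
knob [0.5351 0.2317] ang -0.014
(0.092, np.int32(317), [0.643, 0.0071])
(0.092, np.int32(319), [0.6364, 0.1334])
(0.092, np.int32(315), [0.638, 0.0712])
grip 747 [431.9  30.7] [59.6 13.7] 85.78963470458984
board 8845 [440.2  34.6] [230.   55.7] 86.14693450927734
[ 0.4468 -0.0008  0.1749] w 0.0654 F [ 0.5  0.1 -0.4] 31.6667
0.156 -0.085 0.374 -0.0006 rows>=2
0.156 -0.085 0.844 -0.0006 rows>=5
```

Request:
move_arm(motion="0.5 0.156 -0.085 0.37 0;0.5 0.156 -0.085 0.6 0;0.5 0.156 -0.085 0.844 0;0.5 0.156 -0.085 0.844 0;0.5 0.156 -0.085 0.844 0;-1 0.156 -0.085 0.844 0;-1 0.156 -0.085 0.844 0;-1 0.156 -0.085 0.844 0;-1 0.156 -0.085 0.844 0;-1 0.156 -0.085 0.844 0;-1 0.156 -0.085 0.844 0;-1 0.156 -0.085 0.844 0", newtons=35)

```text
time: 32.67
position: [0.4318, 0.0314, 0.0076]
tool_rot: [0.731, 0.682, 0.001, 0.001]
ft_force: [0.1, -0.3, 0.6]
grip_width: 0.0261
grip_force: 0.0
```

Request:
move_arm(motion="-1 0 0 0 0;-1 0 0 0 0;-1 0 0 0 0;-1 0 0 0 0;-1 0 0 -0.2 0;-1 0 0 -0.5 0;-1 0 0 -0.5 0;-1 0 0 -0.5 0;-1 0 0 -0.5 0")

```text
time: 33.42
position: [0.4312, 0.0316, 0.1067]
tool_rot: [0.731, 0.683, 0.0, 0.001]
ft_force: [-0.3, 0.9, -1.6]
grip_width: 0.0138
grip_force: 35.0
```

```bash
python3 see.py; python3 - <<'E'
from h import *
J=np.array([[.6364,.1334],[.638,.0712],[.643,.0071]]);p=np.polyfit(J[:,1],J[:,0],1);print("line yaw",np.degrees(-p[0]),J[:,0]-np.polyval(p,J[:,1]))
org=np.array([.6043,.0348]);print("in tray",[((j-org)@X,(j-org)@Y) for j in J])
g=org+X*(.0365-.062-.008);print("grip pre",g)
o=robot.get_obs();print(o["position"],o["grip_width"],o["ft_force"]);to(*g,.09,94.4,o);to(*g,.04,94.4,o)
E
```

```text
knob [0.5351 0.2317] ang -0.014
(0.092, np.int32(313), [0.6429, 0.0069])
(0.092, np.int32(323), [0.6364, 0.1332])
(0.092, np.int32(317), [0.6381, 0.0712])
line yaw 3.0015867214723624 [ 0.00055835 -0.00110015  0.0005418 ]
in tray [(np.float64(0.03992091952870002), np.float64(0.09570104588761326)), (np.float64(0.03651654931733229), np.float64(0.03357367459714297)), (np.float64(0.036348471151802286), np.float64(-0.030720817777634142))]
grip pre [0.57090838 0.03210751]
[0.43015677 0.03173299 0.10583562] 0.013746487708863725 [ 0.6688705  -1.23305683 -1.54924673]
0.050 0.702 0.078 -0.0462 rows>=4
0.050 0.702 0.328 -0.0462 rows>=4
```

Request:
move_arm(motion="-1 0.05 0.7 0 -0.041;-1 0.05 0.7 0 -0.041;-1 0.05 0.7 0 -0.041;-1 0.05 0.7 0 -0.041;-1 0.05 0.7 0 -0.041;-1 0.05 0.7 0.15 -0.041;-1 0.05 0.7 0.28 -0.041;-1 0.05 0.7 0.28 -0.041;-1 0.05 0.7 0.28 -0.041;-1 0.05 0.7 0.28 -0.041;-1 0.05 0.7 0.28 -0.041;-1 0.05 0.7 0.28 -0.041")

```text
time: 34.47
position: [0.5722, 0.0319, 0.0517]
tool_rot: [0.685, 0.728, 0.001, 0.001]
ft_force: [-0.3, -0.1, -1.4]
grip_width: 0.0136
grip_force: 35.0
```

```bash
python3 see.py t8.png; python3 at.py .5709 .0321 .0365 93.4; python3 - <<'E'
from h import *
im,d=robot.camera("side");cv2.imwrite("pics/s8.png",cv2.resize(im[160:300,230:390],(680,595))[...,::-1])
E
```

```text
knob [0.5348 0.2312] ang -0.022
(0.092, np.int32(245), [0.6375, 0.1385])
[0.5722 0.0319 0.0517] w 0.0138 F [ 0.7  0.2 -1. ] 34.5167
0.002 -0.006 0.076 0.0003 rows>=1
```

View pics/s8.png

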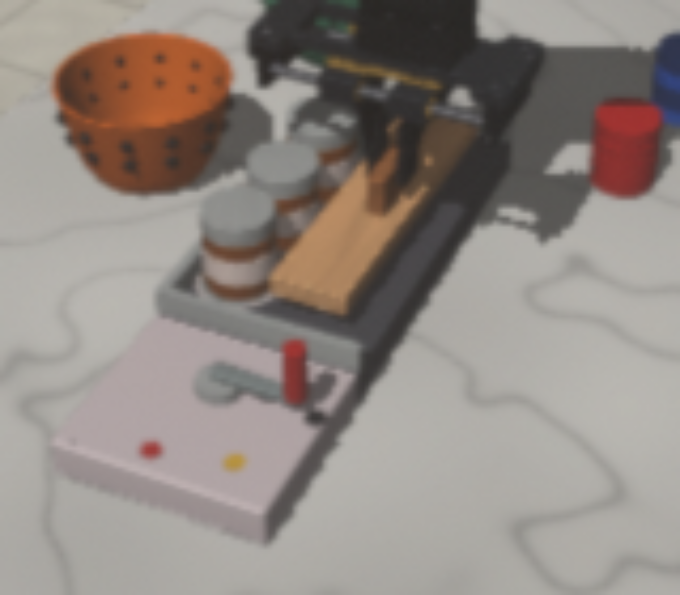

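The side view shows three jars in line, (240,240) to (330,140) in the crop, with the guard held level in front of them. Lower it onto the deck.

Request:
move_arm(motion="-1 0 -0.005 0.04 0;-1 0 -0.005 0.06 0;-1 0 -0.005 0.07 0;-1 0 -0.005 0.07 0;-1 0 -0.005 0.07 0;-1 0 -0.005 0.07 0")

```text
time: 35.07
position: [0.5697, 0.032, 0.0367]
tool_rot: [0.685, 0.728, -0.0, -0.0]
ft_force: [-2.0, -0.6, 5.4]
grip_width: 0.0138
grip_force: 35.0
```

Request:
move_arm(motion="-1 0 0.01 0 0;-1 0 0.02 0 0;-1 0 0.03 0 0;-1 0 0.03 0 0;-1 0 0.03 0 0")

```text
time: 35.48
position: [0.575, 0.0324, 0.0367]
tool_rot: [0.685, 0.728, -0.001, -0.001]
ft_force: [-3.8, 0.0, 7.1]
grip_width: 0.0139
grip_force: 35.0
```

Request:
move_arm(motion="-1 0 0.007 0 0;-1 0 0.014 0 0;-1 0 0.014 0 0;-1 0 0.014 0 0;-1 0 0.014 0 0")

```text
time: 35.9
position: [0.5775, 0.0326, 0.0367]
tool_rot: [0.685, 0.728, -0.001, -0.001]
ft_force: [-4.2, -0.1, 6.5]
grip_width: 0.0136
grip_force: 35.0
```

Request:
move_arm(motion="-1 0 0.005 0 0;-1 0 0.01 0 0;-1 0 0.01 0 0;-1 0 0.01 0 0;-1 0 0.01 0 0")

```text
time: 36.32
position: [0.5788, 0.0327, 0.0367]
tool_rot: [0.685, 0.728, -0.001, -0.002]
ft_force: [-5.0, -0.4, 7.2]
grip_width: 0.0137
grip_force: 35.0
```

```bash
python3 see.py; python3 at.py; python3 - <<'E'
from h import *
m=robot.camera_model("wrist");im,d=robot.camera("wrist");cv2.imwrite("pics/w9.png",im[...,::-1])
E
```

```text
knob [0.5349 0.231 ] ang -0.026
(0.092, np.int32(241), [0.6375, 0.1388])
[0.5788 0.0327 0.0367] w 0.014 F [-4.7 -0.8  8. ] 36.3667
```

View pics/w9.png

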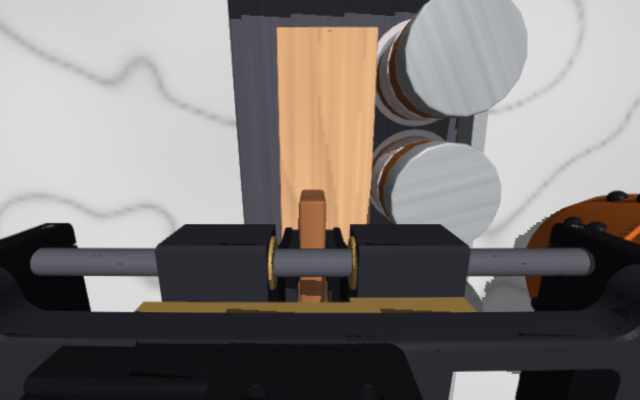

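The wrist view shows the guard edge (about x=377) practically at the jars' paper bands. One more nudge.

Request:
move_arm(motion="-1 0 0.006 0 0;-1 0 0.01 0 0;-1 0 0.01 0 0;-1 0 0.01 0 0;-1 0 0.01 0 0")

```text
time: 36.83
position: [0.5789, 0.0327, 0.0368]
tool_rot: [0.685, 0.728, -0.003, -0.003]
ft_force: [-8.0, -0.2, 12.2]
grip_width: 0.0134
grip_force: 35.0
```

```bash
cat > gap.py <<'E'
from h import *
# jars and guard in one wrist picture: jar axis x in the guard frame (wants .054)
m=robot.camera_model("wrist");im,d=robot.camera("wrist");P=cloud(m,d);z=P[...,2];I=im.astype(int);hs=cv2.cvtColor(im,cv2.COLOR_RGB2HSV)
b=(hs[...,1]>60)&(hs[...,0]<25)&(abs(z-.046)<.006)&(P[...,0]<.63)&(P[...,0]>.5)
pts=P[b][:,:2];n,l,st,ct=cv2.connectedComponentsWithStats(b.astype(np.uint8));i=1+st[1:,4].argmax()
e=[];vs=[]
for v in range(st[i,1]+3,st[i,1]+st[i,3]-3):
    u=np.flatnonzero(l[v]==i)
    if len(u)>60: e.append((u.max()+.5,v))
E=onplane(m,e,.046)[:,:2];p=np.polyfit(E[:,1],E[:,0],1);r=E[:,0]-np.polyval(p,E[:,1]);g=abs(r)<.0015;p=np.polyfit(E[g,1],E[g,0],1)
print("edge yaw",np.degrees(-np.arctan(p[0])),g.sum(),len(e))
k=(abs(z-.092)<.006)&(I.max(2)-I.min(2)<30)&(I.max(2)>60);n,l,st,ct=cv2.connectedComponentsWithStats(k.astype(np.uint8))
for i in range(1,n):
    if st[i,4]>800:
        c,_=cv2.minEnclosingCircle(np.argwhere(l==i)[:,::-1].astype(np.float32));q=onplane(m,[c],.092)[0];print("jar",q[:2].round(4),st[i].tolist(),"x in guard",(.028+(q[0]-np.polyval(p,q[1]))*np.cos(np.arctan(p[0]))).round(4))
E
python3 gap.py;python3 at.py
```

```text
edge yaw 3.7465894905770525 194 194
jar [0.6377 0.1317] [401, 0, 127, 118, 12033] x in guard 0.0569
jar [0.6373 0.0724] [388, 141, 113, 103, 8292] x in guard 0.0526
[0.5788 0.0327 0.0368] w 0.0137 F [-9.  -1.2 11. ] 36.8833
```

Request:
move_arm(motion="-1 0 0 -0.006 0.003;-1 0 0 -0.006 0.006;-1 0 0 -0.006 0.006;-1 0 0 -0.006 0.006;-1 0 0 -0.006 0.006")

```text
time: 37.3
position: [0.5807, 0.0329, 0.0369]
tool_rot: [0.692, 0.722, -0.002, -0.002]
ft_force: [-6.6, -0.1, 2.5]
grip_width: 0.0136
grip_force: 35.0
```

```bash
python3 gap.py;python3 at.py
```

```text
edge yaw 2.9758485155376633 190 194
jar [0.6385 0.1314] [395, 0, 126, 115, 11827] x in guard 0.0547
jar [0.6393 0.0724] [387, 139, 113, 104, 8429] x in guard 0.0525
[0.5807 0.0329 0.0369] w 0.0135 F [-5.3  0.   2.7] 37.35
```

Flush now. Release with a small opening and lift off.

Request:
move_arm(motion="-0.45 0 -0.003 0 0;-0.45 0 -0.003 0 0;-0.45 0 -0.003 0 0;-0.45 0 -0.003 0 0;-0.45 0 -0.003 0 0;-0.45 0 -0.003 -0.1 0;-0.45 0 -0.003 -0.3 0;-0.45 0 -0.003 -0.6 0;-0.45 0 -0.003 -0.6 0;-0.45 0 -0.003 -0.6 0")

```text
time: 38.18
position: [0.5871, 0.0322, 0.1633]
tool_rot: [0.692, 0.722, 0.004, 0.005]
ft_force: [0.6, 0.4, 0.3]
grip_width: 0.024
grip_force: 0.0
```

Request:
move_arm(motion="0 0 -0.7 0 -0.1;0 0 -0.7 0 -0.2;0 0 -0.7 0 -0.2;0 0 -0.7 0 -0.2;0 0 -0.7 0 -0.2;0 0 -0.7 0 -0.2;0 0 -0.7 0 -0.2")

```text
time: 38.77
position: [0.4432, 0.0267, 0.1574]
tool_rot: [0.437, 0.9, 0.0, 0.0]
ft_force: [-0.3, -0.1, -0.0]
grip_width: 0.043
grip_force: 0.0
```

```bash
cat > chk.py <<'E'
from see import *
o,im,d=caps();m=robot.camera_model("top");P=cloud(m,d);hs=cv2.cvtColor(im,cv2.COLOR_RGB2HSV)
k=((hs[...,1]>60)&(hs[...,0]<25)&(abs(P[...,2]-.046)<.008)&(P[...,0]>.5)&(P[...,0]<.65)&(abs(P[...,1]-.03)<.16)).astype(np.uint8)
n,l,st,ct=cv2.connectedComponentsWithStats(k)
sp=np.array([[.6355,.1336],[.6406,.0698],[.6458,.006]])
i=1+st[1:,4].argmax();pts=np.argwhere(l==i)[:,::-1].astype(np.float32)
bx=cv2.boxPoints(cv2.minAreaRect(pts));B=onplane(m,bx,.046)[:,:2].astype(np.float32)*1000;r=cv2.minAreaRect(B);print("board",r,st[i,4])
c=np.array(r[0])/1000;q=B[np.argsort(B[:,0])];a=q[2:]  # far edge
v=a[a[:,1].argmax()]-a[a[:,1].argmin()];v/=np.linalg.norm(v);gx=np.array([v[1],-v[0]]);print("yaw",np.degrees(np.arctan2(-v[0],v[1])),"tray y",(c-[.6043,.0348])@Y)
for j in o: print(j,"to spot",np.linalg.norm(sp-j[2],axis=1).min().round(4),"x in guard",((np.array(j[2])-c)@gx).round(4))
cv2.imwrite("pics/chk.png",cv2.resize(im[140:260,200:400],(800,480),interpolation=cv2.INTER_CUBIC)[...,::-1])
E
python3 chk.py;python3 at.py
```

```text
knob [0.5351 0.232 ] ang -0.009
board ((589.2694702148438, 33.723365783691406), (59.19099426269531, 240.5347900390625), 3.466447591781616) 1738
yaw 3.4664474 tray y 0.00013489601451447774
(0.092, np.int32(321), [0.6402, 0.0712]) to spot 0.0015 x in guard 0.0531
(0.092, np.int32(317), [0.6434, 0.007]) to spot 0.0026 x in guard 0.0524
(0.092, np.int32(318), [0.6368, 0.1334]) to spot 0.0013 x in guard 0.0535
[0.4436 0.0267 0.1574] w 0.0433 F [ 0.7 -0.3  0.2] 38.8167
```

View pics/chk.png

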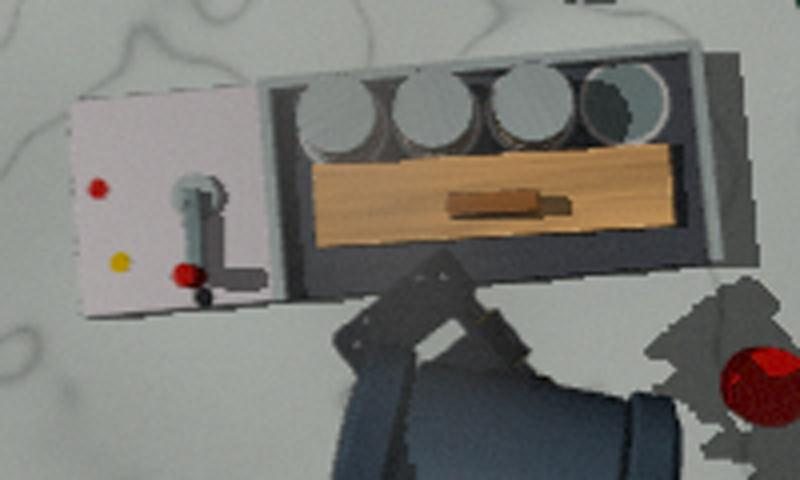

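The crop shows three jars on marks 0–2 and mark 3 empty (625,100). The guard is flush along the jar fronts with its grip on the near side, and the lever at the black dot. Now the lever goes to yellow.

```bash
python3 at.py .5335 .2322 .14 184.6
```

```text
[0.4436 0.0267 0.1574] w 0.0433 F [ 0.7 -0.3  0.2] 38.8167
0.530 0.989 0.087 -0.3133 rows>=8
```

Request:
move_arm(motion="0.2 0.53 0.99 0.05 -0.313;0.2 0.53 0.99 0.05 -0.313;0.2 0.53 0.99 0.05 -0.313;0.2 0.53 0.99 0.05 -0.313;0.2 0.53 0.99 0.05 -0.313;0.2 0.53 0.99 0.05 -0.313;0.2 0.53 0.99 0.05 -0.313;0.2 0.53 0.99 0.05 -0.313;0.2 0.53 0.99 0.05 -0.313;0.2 0.53 0.99 0.05 -0.313;0.2 0.53 0.99 0.05 -0.313;0.2 0.53 0.99 0.05 -0.313")

```text
time: 39.82
position: [0.5322, 0.2326, 0.1474]
tool_rot: [-0.04, 0.999, 0.0, -0.0]
ft_force: [0.1, -0.2, -0.6]
grip_width: 0.0522
grip_force: 0.0
```

```bash
python3 at.py .5333 .2322 .0335 184.6
```

```text
[0.5322 0.2326 0.1474] w 0.0522 F [ 0.1 -0.2 -0.6] 39.8167
-0.005 -0.003 0.570 -0.0002 rows>=3
```

Request:
move_arm(motion="0.2 -0.005 -0.002 0.3 0;0.2 -0.005 -0.002 0.57 0;0.2 -0.005 -0.002 0.57 0;0.2 -0.005 -0.002 0.57 0;0.2 -0.005 -0.002 0.57 0;-1 -0.005 -0.002 0.57 0;-1 -0.005 -0.002 0.57 0;-1 -0.005 -0.002 0.57 0;-1 -0.005 -0.002 0.57 0;-1 -0.005 -0.002 0.57 0;-1 -0.005 -0.002 0.57 0;-1 -0.005 -0.002 0.57 0", newtons=6)

```text
time: 40.82
position: [0.5333, 0.2326, 0.0341]
tool_rot: [-0.041, 0.999, 0.0, 0.0]
ft_force: [-0.6, -0.7, 3.1]
grip_width: 0.0158
grip_force: 6.0
```

```bash
python3 at.py; python3 - <<'E'
from h import *
o=robot.get_obs()
for a in np.linspace(0,.95,9)[1:]: to(*kn(a),o["position"][2],184.6-np.degrees(a),o)
E
```

```text
[0.5333 0.2326 0.0341] w 0.0158 F [-0.6 -0.7  3.1] 40.8167
-0.001 0.031 0.000 0.0385 rows>=1
-0.007 0.063 0.000 0.0763 rows>=2
-0.017 0.094 0.000 0.1141 rows>=3
-0.030 0.124 0.000 0.1519 rows>=4
-0.047 0.152 0.000 0.1897 rows>=5
-0.066 0.178 0.000 0.2275 rows>=6
-0.089 0.201 0.000 0.2653 rows>=7
-0.115 0.222 0.000 0.3031 rows>=8
```

Request:
move_arm(motion="-1 -0.001 0.031 0 0.038;-1 -0.007 0.063 0 0.076;-1 -0.017 0.094 0 0.114;-1 -0.03 0.124 0 0.152;-1 -0.047 0.152 0 0.19;-1 -0.066 0.178 0 0.227;-1 -0.089 0.201 0 0.265;-1 -0.115 0.222 0 0.303;-1 -0.115 0.222 0 0.303;-1 -0.115 0.222 0 0.303;-1 -0.115 0.222 0 0.303")

```text
time: 41.73
position: [0.5529, 0.279, 0.0341]
tool_rot: [0.42, 0.907, 0.001, 0.001]
ft_force: [0.1, 1.5, 3.1]
grip_width: 0.0161
grip_force: 6.0
```

Request:
move_arm(motion="-0.3 0 0 0 0;-0.3 0 0 0 0;-0.3 0 0 0 0;-0.3 0 0 0 0;0 0 0 -0.2 0;0 0 0 -0.5 0;0 0 0 -0.9 0;0 0 0 -0.9 0;0 0 0 -0.9 0")

```text
time: 42.48
position: [0.5553, 0.2797, 0.22]
tool_rot: [0.421, 0.907, 0.003, 0.004]
ft_force: [1.9, -0.1, -1.0]
grip_width: 0.043
grip_force: 0.0
```

Request:
move_arm(motion="0 0.8 0.2 0 0;0 0.8 0.2 0 0;0 0.8 0.2 0 0;0 0.8 0.2 0 0;0 0.8 0.2 0 0;0 0.8 0.2 0 0;0 0.8 0.2 0 0;0 0.8 0.2 0 0")

```text
time: 43.15
position: [0.4802, 0.4254, 0.2132]
tool_rot: [0.422, 0.907, -0.001, 0.0]
ft_force: [-0.1, 0.3, 0.4]
grip_width: 0.0434
grip_force: 0.0
```

```bash
python3 chk.py;python3 at.py; python3 - <<'E'
from h import *
m=robot.camera_model("side");im,d=robot.camera("side");P=cloud(m,d);I=im.astype(int)
k=(I[...,0]-I[...,1]>45)&(I[...,0]-I[...,2]>45)&(np.hypot(P[...,0]-pv[0],P[...,1]-pv[1])<.08)&(P[...,2]>.055)
c=np.median(P[k],0)[:2];e=c-pv;print("side knob",c,np.arctan2(e@Y,-e@X))
E
```

```text
board ((589.3610229492188, 33.707435607910156), (59.19620895385742, 240.58631896972656), 3.3344786167144775) 1738
yaw 3.3344786 tray y 0.00011165901678709131
(0.092, np.int32(315), [0.6405, 0.0712]) to spot 0.0014 x in guard 0.0532
(0.092, np.int32(316), [0.6435, 0.007]) to spot 0.0025 x in guard 0.0525
(0.092, np.int32(317), [0.6369, 0.1334]) to spot 0.0014 x in guard 0.0533
[0.4804 0.4253 0.2133] w 0.0432 F [0.5 0.1 0.4] 43.2
side knob [nan nan] nan
  return _methods._mean(a, axis=axis, dtype=dtype,
  ret = um.true_divide(
```

View pics/chk.png

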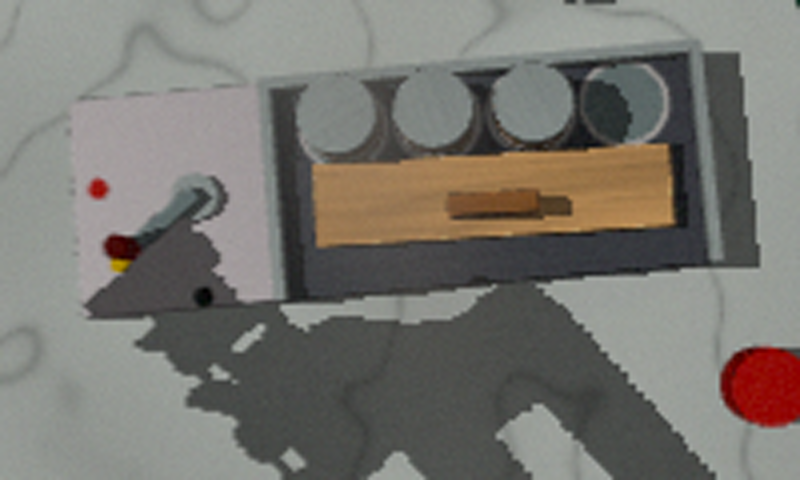

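The crop shows the knob (120,245) beside the yellow dot (120,265), in the arm's shadow. I'll measure the angle with a looser red mask, relative to the black-dot position as zero.

```bash
python3 - <<'E'
from h import *
im,d=robot.camera("top");m=robot.camera_model("top");P=cloud(m,d);I=im.astype(int)
k=(I[...,0]>2*I[...,1])&(I[...,0]-I[...,2]>25)&(abs(P[...,2]-.086)<.008)&(P[...,1]>.2)&(P[...,1]<.34)&(P[...,0]<.65)&(P[...,0]>.5)
v,u=np.argwhere(k).mean(0);q=onplane(m,[(u,v)],.086)[0,:2];e=q-pv;print(k.sum(),q,np.linalg.norm(e),np.arctan2(e@Y,-e@X))
# direction to the yellow dot
k=(I[...,0]>2*I[...,2])&(I[...,1]>1.6*I[...,2])&(abs(P[...,2]-.03)<.01)&(P[...,1]>.2)&(P[...,1]<.34)
print(k.sum(),np.argwhere(k).mean(0),onplane(m,[np.argwhere(k).mean(0)[::-1]],.03))
print("yellow expected",kn(.95,.068))
E
```

```text
26 [0.5535084  0.27568697] 0.05205434386941122 0.9269610490031818
133 [291.0075188  216.29323308] [[0.31548092 0.32178861 0.03      ]]
yellow expected [0.54412791 0.28865421]
```

```bash
python3 -c "
from rig import robot
print(robot.hand_in())"
```

```text
the job is handed in; nothing more can be done
None
```

Job handed in (no verdict came back): by my last camera check, the three jars stand within about 3 mm of marks 0–2, the guard lies flush against them, the lever is within about 0.03 rad of yellow, and I did not touch the pot, colander or whisk.

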